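# Fetch a weighing pot from the flap dispenser and stand it on the balance

## Robot

A 6-joint arm with a two-finger parallel gripper is mounted at the origin on the work surface. World frame = base frame: x ahead of the robot, y to its left, z up, the work surface at z = 0. Lengths are in mm, angles in rad, forces in N, time in s.
With the tool pointing down it reaches from about 350 to 875 mm from the base axis. Payload 4.2 kg.
Tool frame: the origin (TCP) lies between the finger pads; the fingertips stand 17 mm ahead of it and the grasp point (between the pads) lies 2 mm behind it (nose_length is the distance from the TCP to the fingertips, in mm); z points along the fingers, y is the direction in which the jaws open and shut (so a half turn about z gives the same grasp; the last joint's range is limited). The gripper opens to 85 mm and grips with 20 to 120 N. Pads are 22 mm wide; open, the fingers measure 114 mm over their backs; the gripper's body (76 mm by 85 mm) begins 54 mm behind the grasp point. The pads swing forward as they close: fully open they stand 13 mm farther back than shut.
Start: joints at [-1, 0.385, 0.008, 0, -1.194, -0.259], TCP at [191.748, -594.838, 248.312] pointing down, gripper open.
Joint ranges: [-3.14, 3.14], [-1.21, 2.06], [-1.07, 1.41], [-3.16, 2.05], [-2.99, -0.16], [-3.1, 3.1]. Speed limits (rad/s): [2.79, 2.79, 3.14, 3.14, 3.14, 3.14].

## Interface

Orientations are given as a unit quaternion [x, y, z, w].
In Python, from bench import * gives the robot as it stands.
- The arm moves only by the tool jog_arm, never from a script. Its argument "increments" is a list of rows, each a list of 4 numbers: the shift along the tool's x, y, z in m, then the turn about the tool's z in degrees. A call has 1 to 10 rows; each row is the pose to reach, as a shift and turn from the pose measured when the call began, along the tool's axes at that moment; what a row does not reach only later rows make up. A row lasts 1/8 s, in which the tool goes at most 62.5 mm and 10.7 degrees, less where a joint would pass 70% of its speed; a pose out of reach is approached as far as the arm can. A call with a gripper value outside its range is refused whole. "hand" is the gripper's target within -1 to 1 (fully open at 1, half-way at 0, shut at -1), set as the call begins (left out, the last holds). The fingers move at their own pace and stop on an object; the grip force is fixed at half the most. Time passes only in rows, so rows that repeat a pose let the fingers close. It gives the time, the measured TCP pose, the force and the opening at its end, in the units of the state.
- read_state(): the state, without advancing time (a new reading comes with each control period).
- get_image(name): name is "scene" or "top" or "wrist"; returns the picture (420x560x3 uint8, red, green, blue); there is no depth.
- calibration(name): a dict with "fx", "fy", "cx", "cy" (pixels), "position" and "rotation" of the camera in the world; the wrist camera has in their place "hand_eye" (4x4, takes a point from camera to tool coordinates, whose origin is the TCP and whose axes are the flange's). Camera axes: x right, y up, looking along -z (the intrinsics and any distortion apply to the point x, -y, -z); pixel columns grow to the right and rows downward; lengths in mm; the calibration is good to about 2 mm. A picture is of the moment at which its call begins: read the wrist's pose just before it. calibration takes no time and is no camera call.
- job_done(): hands the job in, once; it reports no verdict.
The state is a dict: "clock": time; "joints": joint angles; "joint_vel": joint speeds; "joint_efforts": joint torques, N m; "position": TCP position; "ee_rot": TCP orientation; "contact_force": force on the tool from outside, world axes, zero at the start; "wrist_torque": the same for the moment, N m; "gripper_width": finger opening in mm.
Only numpy, scipy, OpenCV 4.12 (cv2) and the standard library are available. Lean on these libraries where they do the work, as an engineer would, in place of code of your own. Each camera call takes 0.05 s, during which the arm holds its last target.

## Task

Reach in past the spring-loaded flap of the clear dispenser, keeping the flap pushed open with the hand, and take out the blue-capped pot. Stand it upright and gently near the middle of the balance's round weighing pan and let go. Leave the red-capped pot standing in its place in the dispenser; the flap is to be shut again at the end.

Things in the scene. Friction and masses are not known exactly. Their poses are not given: they have to be found in the camera images.
- dispenser: Fixed dispenser: grey base, clear sides and back, blue edges, top of steel wires 35 mm apart; 160 deep (x), 280 wide (y), 206 high. Origin: centre of underside; +x runs from its front to its back, z up. The front faces the robot, turned up to 0.2 rad. Inner floor at z 20, sides' inner faces at y ±135. Two pots stand side by side 30 mm behind the flap at y about ±45, either way round.
- lip (a point): Middle of the top edge of the dispenser's front lip, 6 mm thick, its top 28 mm above the table and 8 above the inner floor. Axes as the dispenser's. A pot must be lifted 11 mm or so to pass out over the lip; lifted more than 20 mm inside, its top may catch under the flap, so draw it out towards the front from there.
- hinge (a point): Middle of the flap's hinge line (along the dispenser's y), straight above the lip at height 192 mm, under a beam at the front of the wire top. Because of beam and top the hand must come in from the front tilted 30 to 45 degrees: fingers pointing down and towards the dispenser's +x, closing along its y, passing between lip and hinge.
- flap (a joint): Angle (rad) of the clear push-in flap: 0 shut, hanging straight down; grows to 1.45 as its lower edge goes inward (dispenser +x) and up. It is 107 high, 262 wide, 3 thick, a light spring (0.03 N m shut, 0.1 N m more per rad): fingers moving in push it open with 1 to 2 N. It slides over the hand, clears the tops of standing pots and shuts itself when the hand leaves.
- flap_edge (a point): Middle of the flap's free lower edge, marked by a 12 mm high blue strip; when shut it hangs 85 mm above the table, 57 mm above the lip and 17 mm higher than the pots' tops.
- pot_blue_center (a point): The pot to fetch: upright cylindrical white pot with a blue cap, 32 diameter x 48 high, about 60 g. This point is its centre, 24 mm above its underside; z is its axis (upright).
- pot_red_center (a point): The pot to leave: the same with a red cap. Point at its centre, 24 mm above its underside.
- balance: Fixed white laboratory balance, 230 deep (x) x 200 wide (y), casing top at z = 60 mm, dark display at the robot's side. Origin: on its underside, midway across, 50 mm behind (+x of) the pan's centre; z up. Nothing stands above it.
- pan (a point): Centre of the top face of the balance's round steel weighing pan, 130 mm in diameter, flat, level, 80 mm above the table. Axes as the balance's.
Not all that is in view belongs to the job. What is shaped like the part that bears pot_blue_center but pink or yellow is not meant. Leave any green look-alike of the part that bears pot_red_center alone.

How it is judged:
By the outcome, as a careful person would: the job done as asked, in the order asked, and still so for the second after the job is handed in, with the robot touching nothing.
It also fails if it takes over 48 s, if anything falls off the work surface, if the arm or the gripper's body presses on something with over 40 N, if the wrist force passes 120 N, or if a joint passes its speed limit or range.

## Working session

There is one attempt and no reset: what is moved stays moved. The work goes in short steps, Python scripts to look and compute and a tool call to move; the robot and the scene stay as the last step left them, time stands still between calls to the robot, and variables do not carry over. Pictures are saved under pics/ and viewed, and the job is handed in when it is done.

Besides the shell and the picture viewer there is one more tool, called after ">>>" in YAML: its name, and indented under it one key for each argument. jog_arm: Moves the arm, as the interface text tells. Its arguments: {"type":"object","properties":{"increments":{"type":"array"},"hand":{"type":"number"}},"required":["increments"]}

```bash
ls -la; mkdir -p pics
python3 - <<'E'
from bench import *
import cv2,numpy as np
from scipy.spatial.transform import Rotation as R
s=read_state(); print(s); print(R.from_quat(s['ee_rot']).as_matrix().round(3))
for n in ["scene","top","wrist"]:
    print(n,calibration(n))
    cv2.imwrite(f"pics/{n}0.png",get_image(n)[:,:,::-1])
E
```

```text
total 12
drwxr-xr-x  3 agent agent 4096 Dec  7 15:52 .
drwxr-xr-x 23 root  root  4096 Dec  7 15:52 ..
drwxr-xr-x  2 agent agent 4096 Dec  7 15:52 pics
{'clock': 0.0, 'joints': array([-1.00039446e+00,  3.85570456e-01,  6.61563142e-03, -4.91185852e-04,
       -1.19398171e+00, -2.58590138e-01]), 'joint_vel': array([-0.00138523, -0.00151555, -0.00082044, -0.00016774,  0.0022694 ,
        0.00025715]), 'joint_efforts': array([-5.17508142e-04, -3.92292631e+01,  1.88399756e+01,  4.18610528e+00,
       -4.60855590e-03, -3.45145693e-06]), 'position': array([ 191.58487901, -594.33953045,  247.21031251]), 'ee_rot': array([-1.55185431e-01,  9.87884753e-01,  1.07141399e-03, -2.22024655e-04]), 'contact_force': array([ 0.68274199, -0.12870242, -0.13258591]), 'wrist_torque': array([0.01908622, 0.01199657, 0.03593827]), 'gripper_width': 85.27313161256492}
[[-0.952 -0.307 -0.001]
 [-0.307  0.952  0.002]
 [ 0.     0.002 -1.   ]]
scene {'fx': 412.8337730633626, 'fy': 412.8337730633626, 'cx': 282.9644521154973, 'cy': 202.42341497260875, 'position': array([531.75342707, 527.03795679, 824.72789049]), 'rotation': array([-0.01781319,  0.31228923,  0.94844015, -0.05118008])}
top {'fx': 445.8135171643478, 'fy': 445.8135171643478, 'cx': 281.23670666285096, 'cy': 213.21955329342921, 'position': array([ 423.96229571,   27.65865277, 1128.5382135 ]), 'rotation': array([ 0.0595077 , -0.0680568 , -0.69964997,  0.70874327])}
wrist {'fx': 316.6359304874384, 'fy': 316.6359304874384, 'cx': 275.72587552668165, 'cy': 211.77344385767162, 'hand_eye': array([[ 2.28927733e-04,  9.61796378e-01,  2.73765730e-01,
         6.92896844e+01],
       [ 9.99999889e-01, -3.33190404e-04,  3.34350163e-04,
         3.00188478e-01],
       [ 4.12792890e-04,  2.73765623e-01, -9.61796347e-01,
        -1.25267951e+02],
       [ 0.00000000e+00,  0.00000000e+00,  0.00000000e+00,
         1.00000000e+00]])}
```

View pics/scene0.png

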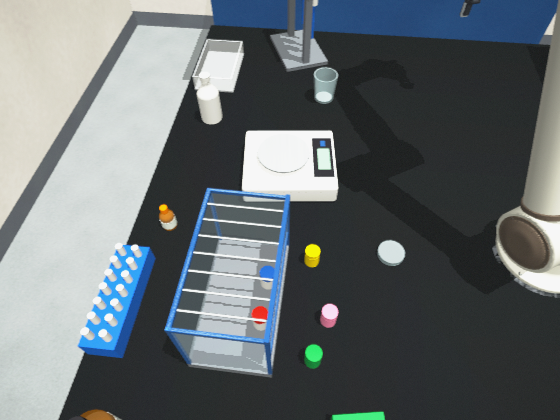

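View pics/top0.png

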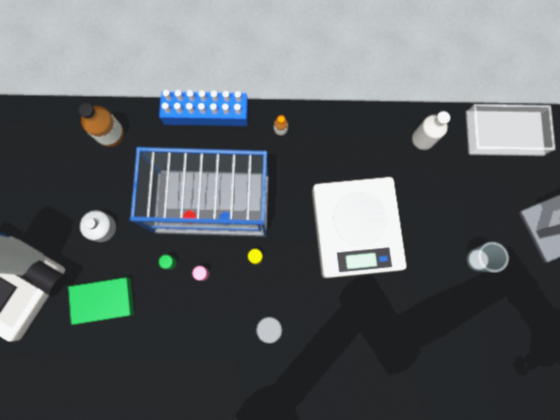

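View pics/wrist0.png

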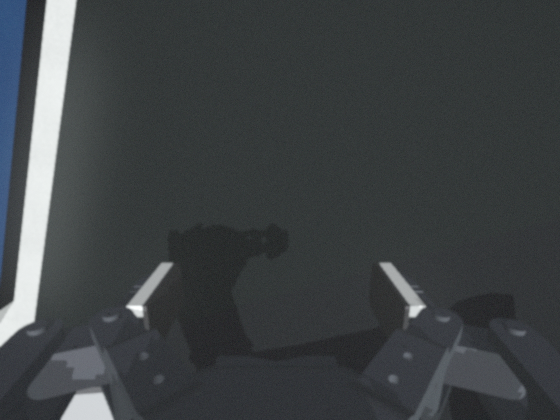

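```bash
cat > h.py <<'E'
from bench import *
import cv2,numpy as np
from scipy.spatial.transform import Rotation as R
def ray(cal,u,v):
    d=np.array([(u-cal['cx'])/cal['fx'],-(v-cal['cy'])/cal['fy'],-1.])
    return np.array(cal['position']),R.from_quat(cal['rotation']).apply(d)
def onz(cal,u,v,z):
    p,d=ray(cal,u,v); return p+d*(z-p[2])/d[2]
def proj(cal,P):
    q=R.from_quat(cal['rotation']).inv().apply(np.asarray(P)-cal['position'])
    return np.array([cal['cx']+cal['fx']*q[0]/-q[2],cal['cy']-cal['fy']*q[1]/-q[2]])
E
python3 - <<'E'
import cv2
a=cv2.imread('pics/top0.png')[140:245,125:275]; cv2.imwrite('pics/topcrop.png',cv2.resize(a,None,fx=5,fy=5,interpolation=cv2.INTER_CUBIC))
a=cv2.imread('pics/scene0.png')[180:380,160:350]; cv2.imwrite('pics/scenecrop.png',cv2.resize(a,None,fx=3,fy=3,interpolation=cv2.INTER_CUBIC))
E
python3 - <<'E'
import sys; sys.path.insert(0,'.')
from h import *
T=calibration('top');S=calibration('scene')
def blob(img,f):
    hsv=cv2.cvtColor(img,cv2.COLOR_BGR2HSV); m=f(hsv)
    n,l,st,c=cv2.connectedComponentsWithStats(m)
    return [(st[i].tolist(),c[i].round(1).tolist()) for i in range(1,n) if st[i][4]>15]
for n in ['top0','scene0']:
    im=cv2.imread(f'pics/{n}.png')
    print(n,'red',blob(im,lambda h:cv2.inRange(h,(0,150,120),(6,255,255))|cv2.inRange(h,(175,150,120),(180,255,255))))
    print(n,'blue',blob(im,lambda h:cv2.inRange(h,(108,200,140),(125,255,255))))
    print(n,'yellow',blob(im,lambda h:cv2.inRange(h,(25,150,120),(35,255,255))))
E
```

```text
top0 red [([183, 211, 13, 7, 69], [189.3, 214.2])]
top0 blue [([160, 99, 87, 25, 422], [205.7, 119.1])]
top0 yellow [([248, 249, 15, 15, 179], [254.7, 255.9])]
scene0 red [([252, 306, 16, 13, 165], [259.6, 312.4]), ([255, 321, 9, 3, 16], [258.8, 322.0])]
scene0 blue [([312, 17, 2, 16, 18], [312.7, 25.0]), ([81, 248, 74, 110, 1124], [127.8, 313.4]), ([263, 266, 11, 10, 51], [268.4, 269.5])]
scene0 yellow [([160, 205, 6, 5, 24], [162.7, 207.1]), ([305, 244, 16, 23, 311], [312.0, 254.9])]
```

View pics/topcrop.png

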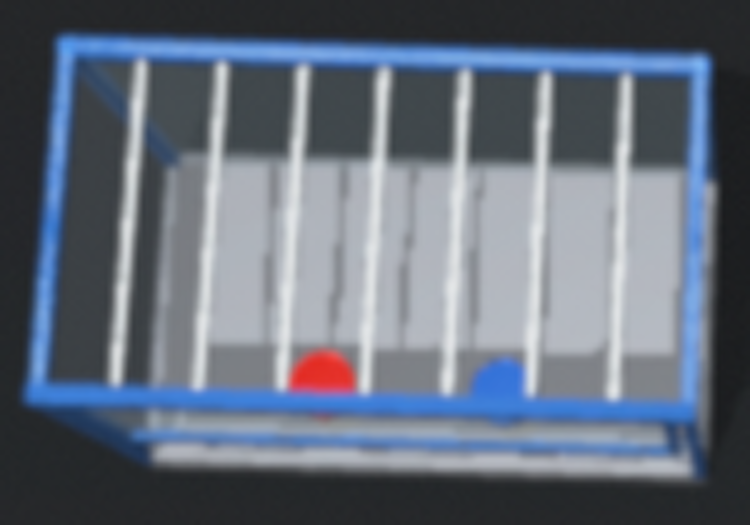

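View pics/scenecrop.png

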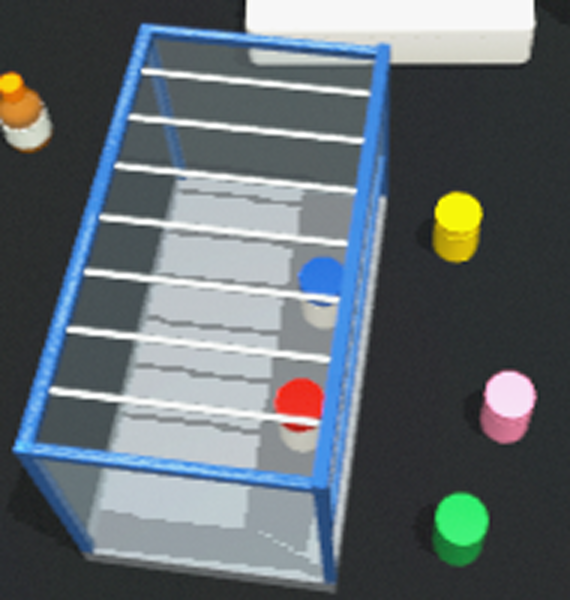

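Run:
```python
from h import *
T=calibration('top');S=calibration('scene')
t=lambda u,v:(u/5+125-.4,v/5+140-.4)
s=lambda u,v:(u/3+160-.3,v/3+180-.3)
def sh(n,pts,cal,z):
    P=np.array([onz(cal,*p,z) for p in pts]); print(n,P[:,:2].round(1).tolist()); return P
a=sh('top206',[t(62,36),t(710,55),t(700,420),t(25,403)],T,206)
b=sh('scene206',[s(17,450),s(146,25),s(388,45),s(325,488)],S,206)
for P in (a,b):
    print('cent',P.mean(0)[:2],'edges',[np.linalg.norm(P[i]-P[(i+1)%4]).round(1) for i in range(4)])
    d=P[1]-P[0];print('yaw back', np.arctan2(d[1],d[0])+np.pi/2); d=P[2]-P[3];print('yaw front', np.arctan2(d[1],d[0])+np.pi/2)
sh('caps scene blue,red',[s(323,275),s(300,400)],S,68)
sh('caps top blue,red (arc)',[t(502,390),t(323,385)],T,68)
im=cv2.imread('pics/scene0.png');im2=cv2.imread('pics/top0.png')
# base corners top front z=20?
sh('base front top',[t(152,465),t(700,478)],T,0)
for im,cal,r in((im,S,(slice(120,210),slice(235,345))),(im2,T,(slice(170,285),slice(305,412)))):
    c=im[r]; cv2.imwrite('pics/bal_%d.png'%r[0].start,cv2.resize(c,None,fx=5,fy=5,interpolation=cv2.INTER_CUBIC))
```

```text
top206 [[733.5, 329.7], [729.5, 50.7], [569.9, 52.0], [573.2, 333.9]]
scene206 [[733.9, 330.7], [728.0, 54.0], [572.9, 53.5], [576.4, 332.9]]
cent [651.53526337 191.57374106] edges [np.float64(279.1), np.float64(159.5), np.float64(281.9), np.float64(160.3)]
yaw back -0.014495687518449873
yaw front -0.011683579912902253
cent [652.78658937 192.76807417] edges [np.float64(276.8), np.float64(155.1), np.float64(279.4), np.float64(157.5)]
yaw back -0.02140211665887759
yaw front -0.012540586669427034
caps scene blue,red [[606.3, 147.7], [609.3, 236.3]]
caps top blue,red (arc) [[605.1, 151.3], [606.3, 237.5]]
base front top [[575.5, 335.7], [572.6, 56.9]]
```

View pics/bal_170.png

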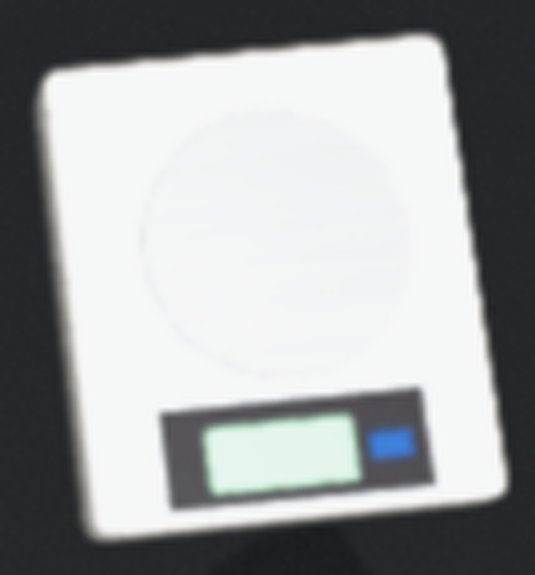

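View pics/bal_120.png

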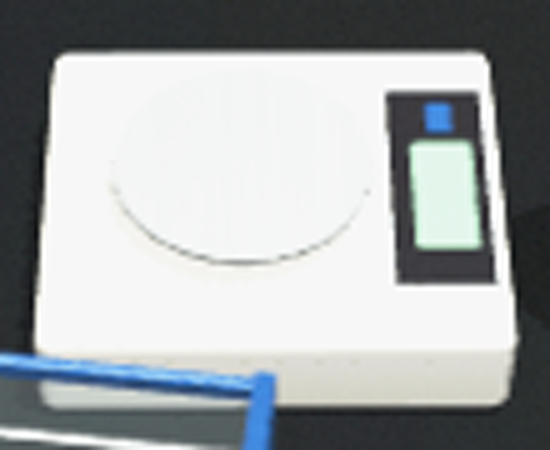

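Run:
```python
from h import *
T=calibration('top');S=calibration('scene')
t=lambda u,v:(u/5+305-.4,v/5+170-.4)
s=lambda u,v:(u/5+235-.4,v/5+120-.4)
for p in [(276,243),(142,243),(410,243),(276,108),(276,378)]: print('top pan',onz(T,*t(*p),80).round(1))
for p in [(241,167),(110,167),(372,167),(241,70),(241,263)]: print('scene pan',onz(S,*s(*p),80).round(1))
for p in [(40,70),(443,35),(508,497),(90,540)]: print('case',onz(T,*t(*p),60).round(1))
```

```text
top pan [ 606.1 -172.    80. ]
top pan [ 605.2 -107.8   80. ]
top pan [ 607.  -236.3   80. ]
top pan [ 672.4 -173.3   80. ]
top pan [ 541.3 -170.7   80. ]
scene pan [ 609.4 -170.    80. ]
scene pan [ 673.5 -163.2   80. ]
scene pan [ 545.3 -176.9   80. ]
scene pan [ 616.7 -237.3   80. ]
scene pan [ 602.7 -108.3   80. ]
case [694.6 -60.7  60. ]
case [ 715.5 -261.    60. ]
case [ 487.9 -284.5   60. ]
case [465.1 -84.3  60. ]
```

Run:
```python
from h import *
T=calibration('top');S=calibration('scene')
print(onz(T,522,210,0),onz(T,556,190,0),onz(T,540,255,0),onz(S,300,50,0),onz(S,275,35,0),onz(S,325,95,0), onz(S,283,30,0),onz(S,310,30,0))
s=read_state(); Rm=R.from_quat(s['ee_rot'])
for d in [(0,0,200),(100,100,200),(460,435,200)]: print(d,Rm.inv().apply(d).round(0))
```

```text
[ 647.49920094 -609.67131785    0.        ] [ 702.18402845 -703.98982897    0.        ] [ 531.21501516 -645.85934238    0.        ] [ 611.36246835 -728.05962488    0.        ] [ 707.14182684 -809.35766389    0.        ] [ 515.12695115 -500.45299795    0.        ] [ 682.37607779 -844.03865668    0.        ] [ 585.94752623 -854.23719919    0.        ]
(0, 0, 200) [   0.    0. -200.]
(100, 100, 200) [-126.   65. -200.]
(460, 435, 200) [-571.  273. -200.]
```

>>> jog_arm:
  increments:
    - [0,0,-0.05,0]
    - [-0.045,0.02,-0.08,2]
    - [-0.095,0.045,-0.11,5]
    - [-0.145,0.07,-0.14,8]
    - [-0.195,0.095,-0.16,11]
    - [-0.245,0.12,-0.18,14]
    - [-0.3,0.145,-0.2,16]
    - [-0.35,0.17,-0.21,18.7]
    - [-0.4,0.195,-0.22,18.7]
    - [-0.45,0.22,-0.22,18.7]
  hand: 1

```text
clock: 1.4
position: [553.8, -246.0, 468.6]
ee_rot: [0.007, 1.0, 0.001, 0.0]
contact_force: [0.8, -0.8, -0.0]
gripper_width: 85.5
```

>>> jog_arm:
  increments:
    - [-0.05,0.03,0,0]
    - [-0.1,0.06,0,0]
    - [-0.15,0.086,0,0]
    - [-0.2,0.086,0,0]
    - [-0.25,0.086,0,0]
    - [-0.3,0.086,0,0]
    - [-0.35,0.086,0,0]
    - [-0.4,0.086,0,0]
    - [-0.4,0.086,0,0]

```text
clock: 2.52
position: [843.4, -148.7, 410.6]
ee_rot: [0.007, 1.0, -0.004, 0.022]
contact_force: [-0.7, -0.1, -0.3]
gripper_width: 85.4
```

```bash
cat > st.py <<'E'
from h import *
s=read_state(); M=R.from_quat(s['ee_rot']).as_matrix()
print(s['clock'],'q',s['joints'].round(3),'p',s['position'].round(1),'F',s['contact_force'].round(1),'w',round(s['gripper_width'],1))
z=M[:,2];print(M.round(3).tolist(),'tilt',np.degrees(np.arccos(-z[2])).round(2),'az',np.arctan2(z[1],z[0]).round(3))
E
python3 st.py
```

```text
2.525 q [ 0.016  0.933  1.407  0.011 -2.001 -1.597] p [ 843.4 -148.7  410.6] F [-0.7 -0.1 -0.3] w 85.4
[[-0.999, 0.015, 0.045], [0.014, 1.0, -0.009], [-0.045, -0.008, -0.999]] tilt 2.61 az -0.199
```

>>> jog_arm:
  increments:
    - [-0.06,0,-0.02,0]
    - [-0.12,0,-0.04,0]
    - [-0.18,0,-0.06,0]
    - [-0.24,0,-0.08,0]
    - [-0.3,0,-0.1,0]
    - [-0.36,0,-0.12,0]
    - [-0.42,0,-0.14,0]
    - [-0.48,0,-0.16,0]
    - [-0.54,0,-0.18,0]
    - [-0.6,0,-0.2,0]

```text
clock: 3.78
position: [887.0, -112.7, 369.4]
ee_rot: [0.007, 0.999, -0.008, 0.044]
contact_force: [-0.0, -0.1, 1.0]
gripper_width: 85.4
```

```bash
python3 st.py
```

```text
3.775 q [ 0.06   0.985  1.407  0.024 -1.905 -1.637] p [ 887.  -112.7  369.4] F [-0.  -0.1  1. ] w 85.4
[[-0.996, 0.015, 0.088], [0.014, 1.0, -0.017], [-0.089, -0.016, -0.996]] tilt 5.17 az -0.194
```

>>> jog_arm:
  increments:
    - [-0.06,0,-0.02,0]
    - [-0.12,0,-0.04,0]
    - [-0.18,0,-0.06,0]

```text
clock: 4.15
position: [904.6, -102.0, 364.5]
ee_rot: [0.007, 0.998, -0.012, 0.067]
contact_force: [0.0, -0.1, 0.9]
gripper_width: 85.3
```

```bash
python3 st.py
```

```text
4.15 q [ 0.075  0.995  1.407  0.036 -1.852 -1.648] p [ 904.6 -102.   364.5] F [ 0.  -0.1  0.9] w 85.3
[[-0.991, 0.016, 0.133], [0.013, 1.0, -0.025], [-0.133, -0.023, -0.991]] tilt 7.76 az -0.188
```

>>> jog_arm:
  increments:
    - [-0.03,0.05,-0.02,0]
    - [-0.06,0.1,-0.04,0]
    - [-0.12,0.14,-0.06,0]
    - [-0.18,0.14,-0.08,0]

```text
clock: 4.65
position: [915.8, 20.4, 377.8]
ee_rot: [0.006, 0.996, -0.013, 0.089]
contact_force: [0.1, -0.1, -0.4]
gripper_width: 85.1
```

```bash
python3 st.py
```

```text
4.65 q [ 0.217  0.986  1.406  0.066 -1.823 -1.779] p [915.8  20.4 377.8] F [ 0.1 -0.1 -0.4] w 85.1
[[-0.984, 0.015, 0.177], [0.01, 1.0, -0.027], [-0.177, -0.024, -0.984]] tilt 10.29 az -0.15
```

>>> jog_arm:
  increments:
    - [-0.06,0,-0.04,0]
    - [-0.12,0,-0.08,0]

```text
clock: 4.9
position: [914.4, 16.7, 405.9]
ee_rot: [0.007, 0.994, -0.014, 0.113]
contact_force: [-0.4, -0.5, 0.4]
gripper_width: 85.4
```

```bash
python3 st.py
```

```text
4.9 q [ 0.217  0.959  1.408  0.079 -1.805 -1.776] p [914.4  16.7 405.9] F [-0.4 -0.5  0.4] w 85.4
[[-0.975, 0.017, 0.223], [0.011, 0.999, -0.03], [-0.224, -0.026, -0.974]] tilt 13.02 az -0.132
```

>>> jog_arm:
  increments:
    - [-0.04,0.05,-0.04,0]
    - [-0.1,0.07,-0.08,0]

```text
clock: 5.15
position: [905.9, 69.0, 437.9]
ee_rot: [0.007, 0.991, -0.014, 0.135]
contact_force: [-0.2, -0.7, 0.4]
gripper_width: 85.5
```

```bash
python3 st.py
```

```text
5.15 q [ 0.284  0.929  1.408  0.105 -1.796 -1.832] p [905.9  69.  437.9] F [-0.2 -0.7  0.4] w 85.5
[[-0.963, 0.017, 0.268], [0.01, 1.0, -0.029], [-0.268, -0.025, -0.963]] tilt 15.62 az -0.107
```

>>> jog_arm:
  increments:
    - [-0.09,0,-0.05,0]

```text
clock: 5.28
position: [908.9, 66.1, 452.8]
ee_rot: [0.006, 0.988, -0.013, 0.155]
contact_force: [0.4, -0.7, -0.5]
gripper_width: 85.4
```

```bash
python3 st.py
```

```text
5.275 q [ 0.283  0.915  1.406  0.115 -1.769 -1.827] p [908.9  66.1 452.8] F [ 0.4 -0.7 -0.5] w 85.4
[[-0.952, 0.016, 0.305], [0.008, 1.0, -0.028], [-0.306, -0.024, -0.952]] tilt 17.85 az -0.091
```

>>> jog_arm:
  increments:
    - [-0.09,0.02,0.01,0]

```text
clock: 5.4
position: [928.6, 71.7, 445.0]
ee_rot: [0.007, 0.984, -0.013, 0.177]
contact_force: [0.4, -0.0, -0.1]
gripper_width: 85.7
```

>>> jog_arm:
  increments:
    - [-0.09,0.02,0.01,0]

```text
clock: 5.52
position: [948.7, 79.4, 432.8]
ee_rot: [0.008, 0.98, -0.013, 0.196]
contact_force: [0.4, -0.5, -1.5]
gripper_width: 85.6
```

>>> jog_arm:
  increments:
    - [-0.09,0.02,0.01,0]

```text
clock: 5.65
position: [966.5, 85.9, 425.1]
ee_rot: [0.009, 0.976, -0.012, 0.216]
contact_force: [-0.1, 0.0, 0.6]
gripper_width: 85.3
```

>>> jog_arm:
  increments:
    - [-0.09,0.02,0.01,0]

```text
clock: 5.78
position: [982.8, 92.1, 419.4]
ee_rot: [0.009, 0.972, -0.012, 0.236]
contact_force: [-0.6, 0.4, -0.6]
gripper_width: 85.6
```

```bash
python3 st.py
```

```text
5.775 q [ 0.301  0.986  1.407  0.163 -1.541 -1.858] p [982.8  92.1 419.4] F [-0.6  0.4 -0.6] w 85.6
[[-0.888, 0.023, 0.459], [0.012, 1.0, -0.027], [-0.459, -0.019, -0.888]] tilt 27.35 az -0.059
```

>>> jog_arm:
  increments:
    - [-0.07,0.05,0.0,0]

```text
clock: 5.9
position: [991.7, 118.3, 419.3]
ee_rot: [0.011, 0.967, -0.011, 0.254]
contact_force: [0.4, 0.6, 0.2]
gripper_width: 85.3
```

>>> jog_arm:
  increments:
    - [-0.07,0.05,0.0,0]

```text
clock: 6.02
position: [998.8, 146.6, 421.7]
ee_rot: [0.012, 0.962, -0.01, 0.273]
contact_force: [0.0, -0.4, 0.7]
gripper_width: 85.6
```

>>> jog_arm:
  increments:
    - [-0.09,0.02,0.0,0]

```text
clock: 6.15
position: [1007.9, 152.7, 427.4]
ee_rot: [0.01, 0.956, -0.008, 0.292]
contact_force: [0.6, 0.4, 0.6]
gripper_width: 85.4
```

>>> jog_arm:
  increments:
    - [-0.09,0.02,0.0,0]

```text
clock: 6.28
position: [1015.9, 155.3, 436.6]
ee_rot: [0.01, 0.95, -0.007, 0.312]
contact_force: [0.1, 0.8, -0.1]
gripper_width: 85.4
```

```bash
python3 st.py
```

```text
6.275 q [ 0.367  1.005  1.407  0.237 -1.382 -1.934] p [1015.9  155.3  436.6] F [ 0.1  0.8 -0.1] w 85.4
[[-0.805, 0.024, 0.593], [0.015, 1.0, -0.019], [-0.593, -0.006, -0.805]] tilt 36.37 az -0.032
```

>>> jog_arm:
  increments:
    - [0.042,-0.002,-0.031,0]
    - [0.083,-0.003,-0.061,0]
    - [0.125,-0.005,-0.092,0]
    - [0.166,-0.007,-0.122,0]
    - [0.208,-0.009,-0.153,0]
    - [0.249,-0.01,-0.184,0]
    - [0.291,-0.012,-0.214,0]
    - [0.332,-0.014,-0.245,0]
    - [0.374,-0.015,-0.275,0]
    - [0.415,-0.017,-0.306,0]
  hand: 0.4

```text
clock: 7.52
position: [498.8, 148.6, 438.3]
ee_rot: [0.011, 0.95, -0.006, 0.313]
contact_force: [-0.5, 1.4, 0.1]
gripper_width: 59.8
```

```bash
python3 st.py
python3 - <<'E'
from h import *
T=calibration('top')
for n,p in dict(yel=(254.7,255.9),pink=(200,272),green=(166,262)).items(): print(n,onz(T,*p,48).round(0))
s=read_state(); I=R.from_quat(s['ee_rot']).inv()
for tgt in [(490,148.5,200),(480,148.5,75),(470,148.5,62)]: print(tgt,I.apply(np.array(tgt)-s['position']).round(0))
E
```

```text
7.525 q [ 0.799 -0.154 -0.497  0.615 -0.866 -2.714] p [498.8 148.6 438.3] F [-0.5  1.4  0.1] w 59.8
[[-0.804, 0.026, 0.595], [0.018, 1.0, -0.019], [-0.595, -0.005, -0.804]] tilt 36.52 az -0.032
yel [516.  79.  48.]
pink [475. 209.  48.]
green [498. 292.  48.]
(490, 148.5, 200) [149.   1. 186.]
(480, 148.5, 75) [231.   1. 281.]
(470, 148.5, 62) [247.   1. 285.]
```

>>> jog_arm:
  increments:
    - [0.028,0,0.037,0]
    - [0.057,0,0.075,0]
    - [0.085,0,0.112,0]
    - [0.113,0.001,0.15,0]
    - [0.141,0.001,0.187,0]
    - [0.17,0.001,0.225,0]
    - [0.198,0.001,0.262,0]
    - [0.198,0.001,0.262,0]
  hand: 0.3

```text
clock: 8.52
position: [514.0, 123.3, 225.1]
ee_rot: [0.001, 0.963, -0.002, 0.269]
contact_force: [-0.7, -0.3, -1.1]
gripper_width: 55.7
```

```bash
python3 st.py
python3 - <<'E'
from h import *
cv2.imwrite('pics/w1.png',get_image('wrist')[:,:,::-1])
cv2.imwrite('pics/s1.png',get_image('scene')[:,:,::-1])
E
```

```text
8.525 q [ 0.517  0.037 -0.911  1.091 -0.297 -3.096] p [514.  123.3 225.1] F [-0.7 -0.3 -1.1] w 55.7
[[-0.855, 0.003, 0.518], [0.001, 1.0, -0.004], [-0.518, -0.003, -0.855]] tilt 31.19 az -0.008
```

View pics/w1.png

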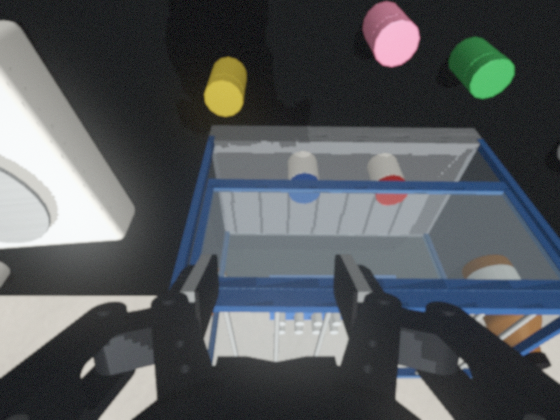

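View pics/s1.png

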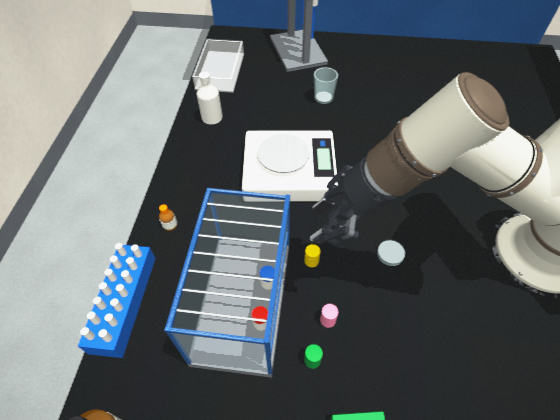

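```bash
cat > kin.py <<'E'
import numpy as np
from scipy.spatial.transform import Rotation as R
from scipy.optimize import least_squares
D=[([-1.0004,.38557,.006616,-.00049,-1.19398,-.25859],[191.58,-594.34,247.21],[[-0.952,-0.307,-0.001],[-0.307,0.952,0.002],[0,0.002,-1]]),
([ 0.016,0.933,1.407,0.011,-2.001,-1.597],[843.4,-148.7,410.6],[[-0.999,0.015,0.045],[0.014,1,-0.009],[-0.045,-0.008,-0.999]]),
([0.06,0.985,1.407,0.024,-1.905,-1.637],[887.,-112.7,369.4],[[-0.996,0.015,0.088],[0.014,1,-0.017],[-0.089,-0.016,-0.996]]),
([0.075,0.995,1.407,0.036,-1.852,-1.648],[904.6,-102.,364.5],[[-0.991,0.016,0.133],[0.013,1,-0.025],[-0.133,-0.023,-0.991]]),
([0.217,0.986,1.406,0.066,-1.823,-1.779],[915.8,20.4,377.8],[[-0.984,0.015,0.177],[0.01,1,-0.027],[-0.177,-0.024,-0.984]]),
([0.284,0.929,1.408,0.105,-1.796,-1.832],[905.9,69.,437.9],[[-0.963,0.017,0.268],[0.01,1,-0.029],[-0.268,-0.025,-0.963]]),
([0.367,1.005,1.407,0.237,-1.382,-1.934],[1015.9,155.3,436.6],[[-0.805,0.024,0.593],[0.015,1,-0.019],[-0.593,-0.006,-0.805]]),
([0.799,-0.154,-0.497,0.615,-0.866,-2.714],[498.8,148.6,438.3],[[-0.804,0.026,0.595],[0.018,1,-0.019],[-0.595,-0.005,-0.804]]),
([0.517,0.037,-0.911,1.091,-0.297,-3.096],[514.,123.3,225.1],[[-0.855,0.003,0.518],[0.001,1,-0.004],[-0.518,-0.003,-0.855]])]
rz=lambda a:R.from_euler('z',a);ry=lambda a:R.from_euler('y',a);rx=lambda a:R.from_euler('x',a)
def fk(q,P,s4,s6):
    a1,d0,h,ax,L2,L4,a3,d,L6,e,c1,c2,c3=P
    A=rz(q[0]);B=A*ry(q[1]);C=A*ry(q[1]-q[2]);E=C*rx(s4*q[3]);F=E*ry(-q[4]);G=F*rx(s6*q[5])
    p=A.apply([a1,d0,h])+B.apply([ax,0,L2])+C.apply([L4,0,a3])+E.apply([0,d,0])+F.apply([L6,0,e])
    return p,G*R.from_euler('xyz',[c1,c2,c3])
def res(P,s4,s6):
    o=[]
    for q,p,m in D:
        a,b=fk(q,P,s4,s6); o+=list((a-p)/1)+list(((b.as_matrix()-np.array(m))*300).ravel())
    return np.array(o+list(.001*np.array(P)))
if __name__=='__main__':
  for s4 in(1,-1):
   for s6 in(1,-1):
    best=None
    for c in range(8):
      x0=np.array([0,0,250,0,400,400,0,160,250,0]+list(R.from_euler('xyz',[[0,np.pi/2,0]])[0].as_euler('xyz'))); 
      x0[10:]=(rx(c*np.pi/4)*ry(np.pi/2)).as_euler('xyz')+.01
      r=least_squares(res,x0,args=(s4,s6),x_scale=[100]*10+[1]*3)
      if best is None or r.cost<best.cost: best=r
    print(s4,s6,best.cost,best.x.round(2).tolist())
E
python3 kin.py
```

```text
1 1 548406.6394080461 [75.31, -381.36, 91.8, 26.93, 529.08, 437.95, -41.55, 190.94, 120.54, -63.42, -1.25, -2.63, -1.66]
1 -1 385227.07358148065 [75.31, -381.36, 91.8, 26.93, 529.08, 437.95, -41.55, 190.94, 120.54, -63.42, -1.43, -0.21, -1.43]
-1 1 946754.9006536655 [-0.28, 0.14, 161.54, 0.72, 564.71, 422.3, -0.54, -159.75, 280.57, -0.51, 1.57, -0.65, 1.57]
-1 -1 1.395763097899514 [-0.28, 0.14, 161.54, 0.72, 564.71, 422.3, -0.54, -159.75, 280.57, -0.51, -1.57, -0.0, -1.57]<sys>:0: UserWarning: Gimbal lock detected. Setting third angle to zero since it is not possible to uniquely determine all angles.
```

```bash
cat > ik.py <<'E'
from kin import *
P=[-0.28,0.14,161.54,0.72,564.71,422.3,-0.54,-159.75,280.57,-0.51]+list(R.from_matrix([[0,0,1],[0,1,0],[-1,0,0]]).as_euler('xyz'))
r=least_squares(lambda P:res(P,-1,-1),[-0.28,0.14,161.54,0.72,564.71,422.3,-0.54,-159.75,280.57,-0.51,-1.57,0,-1.57],x_scale=[100]*10+[1]*3); P=r.x
lo=np.array([-3.14,-1.21,-1.07,-3.16,-2.99,-3.1]);hi=np.array([3.14,2.06,1.41,2.05,-.16,3.1])
def F(q): return fk(q,P,-1,-1)
def err(q,p,Rt):
    a,b=F(q); return np.r_[a-p,300*(Rt.inv()*b).as_rotvec()]
def ik(p,Rt,seeds=40,seed=0):
    rng=np.random.default_rng(seed); out=[]
    for i in range(seeds):
        q0=rng.uniform(lo,hi); q0[0]=np.arctan2(p[1],p[0])+.3+rng.normal()*.3
        r=least_squares(err,np.clip(q0,lo+.01,hi-.01),args=(p,Rt),bounds=(lo,hi))
        if r.cost<.1 and not any(np.abs(r.x-o).max()<.05 for o in out): out.append(r.x)
    return out
def tool(tilt,az,flip):  # tool y along disp y
    c,s=np.cos(tilt),np.sin(tilt)
    M=np.array([[-c,0,s],[0,1,0],[-s,0,-c]])
    return R.from_euler('z',az)*R.from_matrix(M)*R.from_euler('z',np.pi*flip)
E
python3 - <<'E'
from ik import *
for tilt in (31,36,42):
  for flip in (0,1):
    for p in [(606,148.5,48),(540,148.5,62),(495,148.5,110),(495,148.5,200),(500,148,430),(606,-171,108),(606,-171,160)]:
      print(tilt,flip,p,[o.round(2).tolist() for o in ik(p,tool(np.radians(tilt),-.014,flip),15)])
E
```

```text
31 0 (606, 148.5, 48) []
31 0 (540, 148.5, 62) []
31 0 (495, 148.5, 110) []
31 0 (495, 148.5, 200) [[0.48, 0.06, -0.98, 1.4, -0.25, 2.89]]
31 0 (500, 148, 430) [[0.78, -0.12, -0.41, 0.47, -0.94, -2.58]]
31 0 (606, -171, 108) []
31 0 (606, -171, 160) [[-0.02, 0.3, -0.48, -0.01, -0.25, -1.55]]
31 1 (606, 148.5, 48) []
31 1 (540, 148.5, 62) []
31 1 (495, 148.5, 110) []
31 1 (495, 148.5, 200) [[0.48, 0.06, -0.99, 1.4, -0.25, -0.26]]
31 1 (500, 148, 430) [[0.78, -0.12, -0.41, 0.47, -0.94, 0.56]]
31 1 (606, -171, 108) []
31 1 (606, -171, 160) [[-0.02, 0.3, -0.48, -0.01, -0.25, 1.59]]
36 0 (606, 148.5, 48) [[-0.02, 0.49, -0.65, -3.12, -0.2, 1.56]]
36 0 (540, 148.5, 62) [[-0.02, 0.4, -0.79, -3.12, -0.25, 1.56]]
36 0 (495, 148.5, 110) []
36 0 (495, 148.5, 200) []
36 0 (500, 148, 430) [[0.79, -0.15, -0.51, 0.6, -0.84, -2.7]]
36 0 (606, -171, 108) []
36 0 (606, -171, 160) []
36 1 (606, 148.5, 48) [[-0.02, 0.49, -0.65, -3.12, -0.2, -1.59]]
36 1 (540, 148.5, 62) [[-0.02, 0.4, -0.79, -3.12, -0.25, -1.59]]
36 1 (495, 148.5, 110) []
36 1 (495, 148.5, 200) []
36 1 (500, 148, 430) [[0.79, -0.15, -0.51
[... 174 characters left out ...]
0.86, -3.12, -0.45, 1.56]]
42 0 (495, 148.5, 110) [[-0.03, 0.25, -0.91, -3.11, -0.33, 1.55]]
42 0 (495, 148.5, 200) []
42 0 (500, 148, 430) [[0.78, -0.18, -0.62, 0.79, -0.73, -2.86]]
42 0 (606, -171, 108) []
42 0 (606, -171, 160) []
42 1 (606, 148.5, 48) [[-0.02, 0.51, -0.72, -3.13, -0.39, -1.58]]
42 1 (540, 148.5, 62) [[-0.02, 0.42, -0.86, -3.12, -0.45, -1.58]]
42 1 (495, 148.5, 110) [[-0.03, 0.25, -0.91, -3.11, -0.33, -1.59]]
42 1 (495, 148.5, 200) []
42 1 (500, 148, 430) [[0.78, -0.18, -0.62, 0.79, -0.73, 0.28]]
42 1 (606, -171, 108) []
42 1 (606, -171, 160) []<sys>:0: UserWarning: Gimbal lock detected. Setting third angle to zero since it is not possible to uniquely determine all angles.
```

```bash
cat >> ik.py <<'E'
def ikB(p,Rt,n=10,seed=1,seeds=()):
    rng=np.random.default_rng(seed); out=[]
    L=list(seeds)
    for i in range(n):
        L.append([np.arctan2(p[1],p[0])+rng.uniform(-.5,.5),rng.uniform(0,.8),rng.uniform(-1,.5),rng.uniform(-3.1,2),rng.uniform(-1,-.2),rng.uniform(-3,3)])
    for q0 in L:
        r=least_squares(err,np.clip(q0,lo+.01,hi-.01),args=(p,Rt),bounds=(lo,hi))
        if r.cost<.1 and not any(np.abs(r.x-o).max()<.05 for o in out): out.append(r.x)
    return out
E
python3 -W ignore - <<'E'
from ik import *
for tilt in (36,40):
  for flip in (0,1):
    for p in [(606,-171,108),(606,-171,160),(606,-171,250),(495,148.5,110),(495,0,110),(495,-171,160),(495,-171,300),(495,-300,300),(495,-400,300),(495,-400,450)]:
      print(tilt,flip,p,[o.round(2).tolist() for o in ikB(p,tool(np.radians(tilt),-.014,flip),25)])
E
```

```text
36 0 (606, -171, 108) []
36 0 (606, -171, 160) []
36 0 (606, -171, 250) [[-0.02, 0.17, -0.43, -0.01, -0.34, -1.55]]
36 0 (495, 148.5, 110) []
36 0 (495, 0, 110) []
36 0 (495, -171, 160) []
36 0 (495, -171, 300) [[-0.03, -0.07, -0.55, -0.02, -0.46, -1.54]]
36 0 (495, -300, 300) [[-0.39, 0.07, -0.27, -0.36, -0.66, -0.97]]
36 0 (495, -400, 300) [[-0.6, 0.2, -0.08, -0.47, -0.8, -0.74]]
36 0 (495, -400, 450) [[-0.59, 0.13, 0.16, -0.37, -1.08, -0.91]]
36 1 (606, -171, 108) []
36 1 (606, -171, 160) []
36 1 (606, -171, 250) [[-0.02, 0.17, -0.43, -0.01, -0.34, 1.59]]
36 1 (495, 148.5, 110) []
36 1 (495, 0, 110) []
36 1 (495, -171, 160) []
36 1 (495, -171, 300) [[-0.03, -0.07, -0.55, -0.02, -0.46, 1.6]]
36 1 (495, -300, 300) [[-0.39, 0.07, -0.27, -0.36, -0.66, 2.17]]
36 1 (495, -400, 300) [[-0.6, 0.2, -0.08, -0.47, -0.8, 2.4]]
36 1 (495, -400, 450) [[-0.59, 0.13, 0.16, -0.37, -1.08, 2.23]]
40 0 (606, -171, 108) []
40 0 (606, -171, 160) []
40 0 (606, -171, 250) [[-0.02, 0.16, -0.47, -0.02, -0.24, -1.55]]
40 0 (495, 148.5, 110) [[-0.03, 0.24, -0.89, -3.11, -0.26, 1.55]]
40 0 (495, 0, 110) []
40 0 (495, -171, 160) []
40 0 (495, -171, 300) [[-0.03, -0.08, -0.59, -0.03, -0.37, -1.54]]
40 0 (495, -300, 300) [[-0.42, 0.06, -0.28, -0.45, -0.62, -0.87]]
40 0 (495, -400, 300) [[-0.63, 0.19, -0.09, -0.56, -0.77, -0.65]]
40 0 (495, -400, 450) [[-0.61, 0.11, 0.13, -0.43, -1.03, -0.86]]
40 1 (606, -171, 108) []
40 1 (606, -171, 160) []
40 1 (606, -171, 250) [[-0.02, 0.16, -0.47, -0.02, -0.24, 1.59]]
40 1 (495, 148.5, 110) [[-0.03, 0.24, -0.89, -3.11, -0.26, -1.59]]
40 1 (495, 0, 110) []
40 1 (495, -171, 160) []
40 1 (495, -171, 300) [[-0.03, -0.08, -0.59, -0.03, -0.37, 1.61]]
40 1 (495, -300, 300) [[-0.42, 0.06, -0.28, -0.46, -0.62, 2.27]]
40 1 (495, -400, 300) [[-0.63, 0.19, -0.09, -0.56, -0.77, 2.5]]
40 1 (495, -400, 450) [[-0.61, 0.11, 0.13, -0.44, -1.03, 2.29]]
```

```bash
cat > ana.py <<'E'
import numpy as np
from ik import *
h,L2,L4,dd,L6=P[2],P[4],P[5],-P[7],P[8]
def tvec(tilt,az): return np.array([np.sin(tilt)*np.cos(az),np.sin(tilt)*np.sin(az),-np.cos(tilt)])
def solve(p,t,n=721):
    """return list of q1..q5 within limits (approx, polished not)"""
    W=np.array(p)-L6*t
    e1=np.cross(t,[0,0,1]);e1/=np.linalg.norm(e1);e2=np.cross(t,e1)
    ph=np.linspace(0,2*np.pi,n)
    u=np.outer(np.cos(ph),e1)+np.outer(np.sin(ph),e2)
    C=W+dd*u
    r=np.hypot(C[:,0],C[:,1]);z=C[:,2]-h;D=np.hypot(r,z)
    ok=(D<L2+L4)&(D>abs(L2-L4))
    g=np.arctan2(z,r); c=np.clip((L2**2+D**2-L4**2)/(2*L2*D),-1,1)
    th=g+np.arccos(c) # elevation of upper arm
    fe=np.arctan2(z-L2*np.sin(th),r-L2*np.cos(th))
    q1=np.arctan2(C[:,1],C[:,0])
    f=np.c_[np.cos(fe)*np.cos(q1),np.cos(fe)*np.sin(q1),np.sin(fe)]
    v=(f*u).sum(1); out=[]
    for i in range(n-1):
        if ok[i] and ok[i+1] and v[i]*v[i+1]<0:
            w=v[i]/(v[i]-v[i+1]); L=lambda a:a[i]+w*(a[i+1]-a[i])
            Q1=L(q1);Q2=np.pi/2-L(th);Q3=Q2+L(fe) # q2-q3 = -fe
            fv=L(f);uv=L(u);uv/=np.linalg.norm(uv)
            Ey=uv # E y axis: offset= -dd*Ey => W=C-dd*Ey
            E0=rz(Q1)*ry(Q2-Q3)
            a=E0.inv().apply(Ey); s=np.arctan2(a[2],a[1]) # rx(s) y=(0,cos,sin)
            Q4=-s
            b=(E0*rx(s)).inv().apply(t) # ry(-q5) x =(cos,0,sin(q5))  
            Q5=np.arctan2(b[2],b[0])
            for k in (-2*np.pi,0,2*np.pi):
                q=np.array([Q1,Q2,Q3,Q4+k,Q5])
                if (q>=lo[:5]-1e-6).all() and (q<=hi[:5]+1e-6).all(): out.append(q)
    return out
E
python3 -W ignore - <<'E'
from ana import *
print(solve((500,148,430),tvec(np.radians(36),-.014)), solve((606,148.5,48),tvec(np.radians(42),-.014)))
G=(606,148.5,48);A=(540,148.5,60)
for tilt in range(28,46,3):
    for az in np.arange(-.7,.71,.1):
        t=tvec(np.radians(tilt),az)
        f=lambda p:[tuple(q[[0,3,4]].round(2)) for q in solve(p,t)]
        g=f(G);a=f((606-66*np.cos(-.014),148.5,62));pn=f((607,-171.5,110))
        if g and pn: print(tilt,az.round(2),g,a,pn)
E
```

```text
[array([ 0.78830109, -0.15003966, -0.50727961,  0.60198602, -0.84242588])] [array([-0.02065115,  0.50833441, -0.71958444, -3.12987362, -0.3901739 ])]
28 -0.7 [(np.float64(0.5), np.float64(1.34), np.float64(-0.47))] [(np.float64(0.55), np.float64(1.37), np.float64(-0.47))] [(np.float64(-0.24), np.float64(1.79), np.float64(-0.22))]
28 0.6 [(np.float64(0.45), np.float64(-0.36), np.float64(-0.2))] [] [(np.float64(-0.21), np.float64(-0.57), np.float64(-0.69))]
28 0.7 [(np.float64(0.41), np.float64(-0.49), np.float64(-0.29))] [(np.float64(0.47), np.float64(-0.49), np.float64(-0.23))] [(np.float64(-0.23), np.float64(-0.58), np.float64(-0.76))]
31 0.6 [(np.float64(0.42), np.float64(-0.51), np.float64(-0.19))] [] [(np.float64(-0.24), np.float64(-0.65), np.float64(-0.69))]
31 0.7 [(np.float64(0.37), np.float64(-0.63), np.float64(-0.28))] [(np.float64(0.43), np.float64(-0.65), np.float64(-0.23))] [(np.float64(-0.26), np.float64(-0.66), np.float64(-0.76))]
34 0.6 [(np.float64(0.38), np.float64(-0.69), np.float64(-0.19))] [] [(np.float64(-0.28), np.float64(-0.73), np.float64(-0.7))]
34 0.7 [(np.f
[... 944 characters left out ...]
64(-2.8), np.float64(-0.31))] [(np.float64(-0.07), np.float64(-2.83), np.float64(-0.38))] [(np.float64(-0.23), np.float64(-0.97), np.float64(-0.27))]
43 0.5 [(np.float64(0.21), np.float64(-1.35), np.float64(-0.2))] [(np.float64(0.18), np.float64(-1.5), np.float64(-0.22))] [(np.float64(-0.37), np.float64(-1.0), np.float64(-0.67))]
43 0.6 [(np.float64(0.18), np.float64(-1.32), np.float64(-0.29))] [(np.float64(0.17), np.float64(-1.43), np.float64(-0.29))] [(np.float64(-0.39), np.float64(-0.98), np.float64(-0.76))]
43 0.7 [(np.float64(0.16), np.float64(-1.28), np.float64(-0.38))] [(np.float64(0.15), np.float64(-1.36), np.float64(-0.37))] [(np.float64(-0.4), np.float64(-0.96), np.float64(-0.84))]
```

```bash
cat > path.py <<'E'
from ana import *
def trace(pts,t,q=None,step=15):
    """follow; returns worst margins or None and where failed"""
    m=9; Q=[]
    for a,b in zip(pts[:-1],pts[1:]):
        a=np.array(a,float);b=np.array(b,float);n=max(2,int(np.linalg.norm(b-a)/step)+1)
        for s in np.linspace(0,1,n):
            S=solve(a+s*(b-a),t,181)
            if not S: return None,(a+s*(b-a)).round(0),Q
            if q is None: c=S[0]
            else:
                c=min(S,key=lambda x:np.abs(x-q).max())
                if np.abs(c-q).max()>.6: return None,(a+s*(b-a)).round(0),Q
            q=c; Q.append(q)
    Q=np.array(Q); mar=np.minimum(Q-lo[:5],hi[:5]-Q).min(0)
    return mar,None,Q
E
python3 -W ignore - <<'E'
from path import *
Pn=(607,-171.5,112)
for tilt in np.arange(36,48,2):
    for az in np.arange(0,.5,.06):
        t=tvec(np.radians(tilt),az)
        o=[]
        for zt in (110,160,210):
          for xt in (470,520):
            pts=[(606,148.5,48),(606,148.5,63),(xt,148.5,65),(xt,148.5,zt),(xt,-100,zt),(607,-171.5,max(zt,140)),Pn]
            o.append(trace(pts,t)[:2])
        good=[(x[0].round(2).tolist()) if x[0] is not None else x[1].tolist() for x in o]
        if any(x[0] is not None for x in o) : print(tilt,az.round(2),'OK',good)
        else: print(tilt,az.round(2),good[0],good[3])
E
```

```text
36 0.0 [606.0, 148.0, 63.0] [606.0, 148.0, 63.0]
36 0.06 [606.0, 148.0, 48.0] [606.0, 148.0, 48.0]
36 0.12 [606.0, 148.0, 48.0] [606.0, 148.0, 48.0]
36 0.18 [606.0, 148.0, 48.0] [606.0, 148.0, 48.0]
36 0.24 [606.0, 148.0, 48.0] [606.0, 148.0, 48.0]
36 0.3 [606.0, 148.0, 48.0] [606.0, 148.0, 48.0]
36 0.36 [606.0, 148.0, 48.0] [606.0, 148.0, 48.0]
36 0.42 [606.0, 148.0, 48.0] [606.0, 148.0, 48.0]
36 0.48 [606.0, 148.0, 48.0] [606.0, 148.0, 48.0]
38 0.0 [470.0, 133.0, 110.0] [520.0, 148.0, 112.0]
38 0.06 [606.0, 148.0, 48.0] [606.0, 148.0, 48.0]
38 0.12 [606.0, 148.0, 48.0] [606.0, 148.0, 48.0]
38 0.18 [606.0, 148.0, 48.0] [606.0, 148.0, 48.0]
38 0.24 [606.0, 148.0, 48.0] [606.0, 148.0, 48.0]
38 0.3 [606.0, 148.0, 48.0] [606.0, 148.0, 48.0]
38 0.36 [606.0, 148.0, 48.0] [606.0, 148.0, 48.0]
38 0.42 [606.0, 148.0, 48.0] [606.0, 148.0, 48.0]
38 0.48 [606.0, 148.0, 48.0] [606.0, 148.0, 48.0]
40 0.0 [470.0, 117.0, 110.0] [520.0, 148.0, 128.0]
40 0.06 [606.0, 148.0, 63.0] [606.0, 148.0, 63.0]
40 0.12 [606.0, 148.0, 48.0] [606.0, 148.0, 48.0]
40 0.18 [606.0, 148.0, 48.0] [606.0, 148.0, 48.0]
4
[... 1022 characters left out ...]
, 48.0] [606.0, 148.0, 48.0]
44 0.42 [606.0, 148.0, 63.0] [606.0, 148.0, 63.0]
44 0.48 [470.0, 148.0, 110.0] [520.0, 148.0, 97.0]
46 0.0 [470.0, -22.0, 110.0] [520.0, 133.0, 160.0]
46 0.06 [470.0, 9.0, 110.0] [520.0, 148.0, 160.0]
46 0.12 [470.0, 55.0, 110.0] [520.0, 148.0, 128.0]
46 0.18 [470.0, 86.0, 110.0] [520.0, 148.0, 112.0]
46 0.24 [470.0, 117.0, 110.0] [520.0, 148.0, 112.0]
46 0.3 [606.0, 148.0, 63.0] [606.0, 148.0, 63.0]
46 0.36 [606.0, 148.0, 63.0] [606.0, 148.0, 63.0]
46 0.42 [470.0, 148.0, 110.0] [520.0, 148.0, 112.0]
46 0.48 OK [[2.7, 1.4, 0.4, 1.17, 0.04], [2.73, 1.46, 0.53, 1.32, 0.01], [470.0, 148.0, 128.0], [520.0, 148.0, 128.0], [470.0, 148.0, 129.0], [520.0, 148.0, 113.0]]
```

```bash
python3 -W ignore - <<'E'
from path import *
Pn=(607,-171.5,112)
for tilt in np.arange(32,46,2):
    for az in np.arange(.5,.85,.05):
        t=tvec(np.radians(tilt),az)
        o=[]
        for zt in (110,160,):
          for xt in (500,530):
            pts=[(606,148.5,48),(606,148.5,63),(xt,148.5,65),(xt,148.5,zt),(xt,-100,zt),(607,-171.5,max(zt,140)),Pn]
            o.append(trace(pts,t)[:2])
        good=[(x[0].round(2).tolist()) if x[0] is not None else x[1].tolist() for x in o]
        if any(x[0] is not None for x in o) : print(tilt,az.round(2),'OK',good)
        else: print(tilt,az.round(2),good[0],good[3])
E
```

```text
32 0.5 [606.0, 148.0, 48.0] [606.0, 148.0, 48.0]
32 0.55 [606.0, 148.0, 48.0] [606.0, 148.0, 48.0]
32 0.6 [561.0, 148.0, 64.0] [560.0, 148.0, 64.0]
32 0.65 OK [[515.0, 148.0, 65.0], [2.64, 1.48, 0.51, 2.43, 0.01], [515.0, 148.0, 65.0], [2.62, 1.39, 0.5, 2.31, 0.01]]
32 0.7 OK [[2.64, 1.44, 0.48, 2.4, 0.04], [2.67, 1.48, 0.55, 2.42, 0.07], [2.6, 1.35, 0.47, 2.36, 0.04], [2.65, 1.4, 0.55, 2.4, 0.07]]
32 0.75 OK [[2.67, 1.45, 0.52, 2.38, 0.09], [2.7, 1.49, 0.58, 2.42, 0.12], [2.64, 1.36, 0.51, 2.38, 0.09], [2.68, 1.4, 0.58, 2.42, 0.12]]
32 0.8 OK [[2.7, 1.45, 0.55, 2.35, 0.14], [2.73, 1.5, 0.61, 2.39, 0.16], [2.67, 1.36, 0.54, 2.35, 0.14], [2.7, 1.41, 0.61, 2.39, 0.16]]
34 0.5 [606.0, 148.0, 48.0] [606.0, 148.0, 48.0]
34 0.55 [606.0, 148.0, 48.0] [606.0, 148.0, 48.0]
34 0.6 [561.0, 148.0, 64.0] [560.0, 148.0, 64.0]
34 0.65 OK [[500.0, 148.0, 80.0], [2.66, 1.48, 0.53, 2.36, 0.03], [500.0, 148.0, 81.0], [2.63, 1.39, 0.51, 2.37, 0.03]]
34 0.7 OK [[2.67, 1.44, 0.5, 2.3, 0.06], [2.7, 1.48, 0.57, 2.34, 0.08], [2.62, 1.35, 0.48, 2.3, 0.06], [2.66, 1.39, 0.55, 2.34, 0.08]]
34 0.75 OK [[2.7, 1.4
[... 3332 characters left out ...]
0.0, 148.0, 128.0]]
44 0.6 OK [[2.74, 1.44, 0.54, 1.57, 0.08], [2.74, 1.48, 0.61, 1.66, 0.09], [500.0, 148.0, 160.0], [2.73, 1.38, 0.56, 1.66, 0.03]]
44 0.65 OK [[2.73, 1.45, 0.55, 1.63, 0.14], [2.73, 1.49, 0.62, 1.7, 0.14], [2.73, 1.34, 0.54, 1.63, 0.08], [2.73, 1.39, 0.6, 1.7, 0.11]]
44 0.7 OK [[2.73, 1.46, 0.57, 1.67, 0.19], [2.73, 1.5, 0.63, 1.74, 0.2], [2.73, 1.35, 0.56, 1.67, 0.15], [2.73, 1.4, 0.62, 1.74, 0.17]]
44 0.75 OK [[2.73, 1.47, 0.58, 1.72, 0.24], [2.73, 1.5, 0.64, 1.77, 0.25], [2.73, 1.36, 0.58, 1.72, 0.22], [2.73, 1.41, 0.64, 1.77, 0.24]]
44 0.8 OK [[2.72, 1.48, 0.59, 1.76, 0.29], [2.72, 1.51, 0.65, 1.81, 0.29], [2.72, 1.37, 0.59, 1.76, 0.28], [2.72, 1.42, 0.65, 1.81, 0.29]]
```

```bash
cat > bfs.py <<'E'
from path import *
from collections import deque
def free(p):
    x,y,z=p
    if x>525 and y>20:
        return (abs(y-148)<6 and 55<=z<=72 and x<=612)
    if y<-35 and x>425 and y>-320 and z<108: return False
    if np.hypot(x-516,y-79)<62 and z<82: return False
    if np.hypot(x-475,y-209)<62 and z<82: return False
    return z>=48
def run(tilt,az,st=20):
    t=tvec(np.radians(tilt),az)
    start=(606,148,63); S=solve(start,t,361)
    if not S: return 'noG'
    cache={}
    def sol(p):
        if p not in cache: cache[p]=solve(p,t,181) if free(p) else []
        return cache[p]
    # move out first
    X0=516; r=trace([start,(X0,148,63)],t,S[0])
    if r[0] is None: return 'noexit'
    q=r[2][-1]
    s=(X0,148,63); Q=deque([(s,tuple(q))]); par={(s,tuple(q.round(1))):None}
    goal=lambda p:abs(p[0]-607)<25 and abs(p[1]+171)<25 and p[2]<=140
    n=0; best=-999
    while Q:
        p,q=Q.popleft(); n+=1
        if n>30000: break
        if goal(p):
            path=[];k=(p,tuple(np.round(q,1)))
            while k: path.append(k); k=par[k]
            return path[::-1]
        best=max(best,-p[1])
        for d in [(st,0,0),(-st,0,0),(0,st,0),(0,-st,0),(0,0,15),(0,0,-15)]:
            p2=(p[0]+d[0],p[1]+d[1],p[2]+d[2])
            if not(340<=p2[0]<=800 and -420<=p2[1]<=200 and 48<=p2[2]<=420): continue
            for q2 in sol(p2):
                if np.abs(q2-np.array(q)).max()<.5:
                    k=(p2,tuple(q2.round(1)))
                    if k not in par and not any((p2,)==kk[:1] and np.abs(np.array(kk[1])-q2).max()<.15 for kk in [k]): 
                        if k in par: continue
                        par[k]=(p,tuple(np.round(q,1))); Q.append((p2,tuple(q2)))
    return 'fail n=%d miny=%d'%(n,-best)
E
cat > runb.py <<'E'
from bfs import *
import sys
from multiprocessing import Pool
def f(a):
    try: return a,run(*a)
    except Exception as e: return a,repr(e)
if __name__=='__main__':
    J=[(t,az) for t in (40,43,45) for az in (-.1,-.014,.06,.12)]
    with Pool(8) as p:
        for a,r in p.imap(f,J):
            print(a,r if isinstance(r,str) else [(k[0],k[1][3],k[1][4]) for k in r[::3]],flush=True)
E
nproc; time timeout 500 python3 -W ignore runb.py 2>/dev/null
```

```text
4
(40, -0.1) noG
(40, -0.014) fail n=1 miny=148
(40, 0.06) noG
(40, 0.12) noG
(43, -0.1) noG
(43, -0.014) fail n=1 miny=148
(43, 0.06) fail n=1 miny=148
(43, 0.12) fail n=1 miny=148
(45, -0.1) noG
(45, -0.014) fail n=1 miny=148
(45, 0.06) fail n=1 miny=148
(45, 0.12) fail n=1 miny=148
real	0m1.296s
user	0m1.690s
sys	0m0.217s
```

```bash
python3 - <<'E'
s=open('bfs.py').read()
i=s.index("if k not in par and not any"); j=s.index("if k in par: continue")
s=s[:i]+s[j:]
s=s.replace("                        par[k]=","                    par[k]=").replace("if k in par: continue\n                    par","if k in par: continue\n                    par")
open('bfs.py','w').write(s)
E
time timeout 550 python3 -W ignore runb.py 2>&1 | tail -20
```

```text
(40, -0.1) noG
(40, -0.014) fail n=9659 miny=-412
(40, 0.06) noG
(40, 0.12) noG
(43, -0.1) noG
(43, -0.014) [((516, 148, 63), np.float64(-3.1), np.float64(-0.5)), ((496, 148, 93), np.float64(-3.1), np.float64(-0.4)), ((456, 128, 93), np.float64(-3.0), np.float64(-0.4)), ((416, 108, 93), np.float64(-2.8), np.float64(-0.5)), ((416, 48, 93), np.float64(-2.4), np.float64(-0.3)), ((416, -12, 93), np.float64(-1.9), np.float64(-0.2)), ((416, -72, 93), np.float64(-1.6), np.float64(-0.2)), ((416, -132, 93), np.float64(-1.5), np.float64(-0.3)), ((416, -192, 93), np.float64(-1.4), np.float64(-0.4)), ((456, -192, 108), np.float64(-1.2), np.float64(-0.3)), ((516, -192, 108), np.float64(-1.1), np.float64(-0.2)), ((576, -192, 108), np.float64(-1.0), np.float64(-0.2))]
(43, 0.06) [((516, 148, 63), np.float64(-3.0), np.float64(-0.5)), ((496, 148, 93), np.float64(-2.9), np.float64(-0.4)), ((436, 148, 93), np.float64(-2.9), np.float64(-0.4)), ((416, 108, 93), np.float64(-2.6), np.float64(-0.4)), ((416, 48, 93), np.float64(-2.1), np.float64(-0.2)), ((416, -12, 93), np.float64(-1.7), np.float64(-0.2)), (
[... 1971 characters left out ...]
, 108), np.float64(-1.3), np.float64(-0.2)), ((556, -112, 108), np.float64(-1.2), np.float64(-0.2)), ((596, -132, 108), np.float64(-1.1), np.float64(-0.2))]
(45, 0.12) [((516, 148, 63), np.float64(-2.8), np.float64(-0.5)), ((496, 148, 93), np.float64(-2.7), np.float64(-0.4)), ((496, 88, 93), np.float64(-2.3), np.float64(-0.2)), ((496, 28, 93), np.float64(-1.8), np.float64(-0.2)), ((496, -32, 93), np.float64(-1.6), np.float64(-0.2)), ((516, -52, 108), np.float64(-1.4), np.float64(-0.2)), ((556, -72, 108), np.float64(-1.2), np.float64(-0.2)), ((596, -92, 108), np.float64(-1.1), np.float64(-0.2)), ((596, -152, 108), np.float64(-1.1), np.float64(-0.3))]
real	0m17.053s
user	0m26.108s
sys	0m0.265s
```

```bash
cat > ev.py <<'E'
from path import *
pts=[(606,148.5,49),(606,148.5,64),(495,148.5,66),(420,120,95),(414,-130,95),(430,-165,112),(607,-171.5,118),(607,-171.5,112)]
if __name__=='__main__':
  for tilt in (42,43,44,45,46):
    for az in (0.0,.04,.08,.12,.16):
        t=tvec(np.radians(tilt),az)
        q=None; o=[]
        for a,b in zip(pts[:-1],pts[1:]):
            m,w,Q=trace([a,b],t,q)
            if m is None: o.append(('FAIL',w.tolist())); break
            q=Q[-1]; o.append(m.min().round(2))
        print(tilt,az,o)
E
python3 -W ignore ev.py
```

```text
42 0.0 [np.float64(0.07), np.float64(0.07), np.float64(0.04), ('FAIL', [418.0, 42.0, 95.0])]
42 0.04 [np.float64(0.12), np.float64(0.12), np.float64(0.08), ('FAIL', [418.0, 58.0, 95.0])]
42 0.08 [np.float64(0.06), np.float64(0.06), np.float64(0.13), ('FAIL', [419.0, 73.0, 95.0])]
42 0.12 [('FAIL', [606.0, 148.0, 64.0])]
42 0.16 [('FAIL', [606.0, 148.0, 49.0])]
43 0.0 [np.float64(0.06), np.float64(0.07), np.float64(0.02), ('FAIL', [417.0, -5.0, 95.0])]
43 0.04 [np.float64(0.16), np.float64(0.14), np.float64(0.06), ('FAIL', [418.0, 26.0, 95.0])]
43 0.08 [np.float64(0.11), np.float64(0.11), np.float64(0.11), ('FAIL', [418.0, 42.0, 95.0])]
43 0.12 [np.float64(0.03), np.float64(0.03), np.float64(0.14), ('FAIL', [418.0, 58.0, 95.0])]
43 0.16 [('FAIL', [606.0, 148.0, 64.0])]
44 0.0 [np.float64(0.06), np.float64(0.07), ('FAIL', [420.0, 120.0, 95.0])]
44 0.04 [np.float64(0.16), np.float64(0.12), np.float64(0.04), np.float64(0.04), np.float64(0.21), np.float64(0.05), np.float64(0.05)]
44 0.08 [np.float64(0.15), np.float64(0.15), np.float64(0.08), np.float64(0.06), np.float64(0.24), np.float64(
[... 757 characters left out ...]
t64(0.16)]
45 0.16 [np.float64(0.08), np.float64(0.08), np.float64(0.15), np.float64(0.12), np.float64(0.33), np.float64(0.2), np.float64(0.2)]
46 0.0 [np.float64(0.06), np.float64(0.06), ('FAIL', [435.0, 126.0, 89.0])]
46 0.04 [np.float64(0.15), np.float64(0.1), ('FAIL', [420.0, 120.0, 95.0])]
46 0.08 [np.float64(0.23), np.float64(0.12), np.float64(0.04), np.float64(0.04), np.float64(0.29), np.float64(0.12), np.float64(0.12)]
46 0.12 [np.float64(0.19), np.float64(0.15), np.float64(0.08), np.float64(0.08), np.float64(0.33), np.float64(0.17), np.float64(0.17)]
46 0.16 [np.float64(0.14), np.float64(0.14), np.float64(0.12), np.float64(0.12), np.float64(0.35), np.float64(0.21), np.float64(0.21)]
```

>>> jog_arm:
  increments:
    - [-0.024,0.006,-0.047,0]
    - [-0.049,0.012,-0.095,0]
    - [-0.073,0.018,-0.142,0]
    - [-0.097,0.024,-0.19,0]
    - [-0.139,0.069,-0.164,0]
    - [-0.182,0.114,-0.139,0]
    - [-0.225,0.16,-0.113,0]
    - [-0.268,0.205,-0.087,0]
    - [-0.31,0.25,-0.062,0]
    - [-0.353,0.295,-0.036,0]
  hand: 0.3

```text
clock: 9.88
position: [777.7, 401.4, 438.4]
ee_rot: [0.0, 0.963, -0.001, 0.269]
contact_force: [0.6, 0.7, 0.6]
gripper_width: 55.6
```

```bash
python3 st.py
```

```text
9.875 q [ 0.764  0.583  0.542  0.406 -1.152 -2.431] p [777.7 401.4 438.4] F [0.6 0.7 0.6] w 55.6
[[-0.855, 0.001, 0.519], [-0.0, 1.0, -0.003], [-0.519, -0.003, -0.855]] tilt 31.23 az -0.006
```

>>> jog_arm:
  increments:
    - [-0.045,0.027,0.027,0]
    - [-0.09,0.054,0.054,0]
    - [-0.135,0.081,0.081,0]
    - [-0.18,0.108,0.108,0]

```text
clock: 10.38
position: [903.8, 463.5, 401.3]
ee_rot: [-0.003, 0.959, 0.004, 0.284]
contact_force: [-1.4, -0.9, 1.1]
gripper_width: 55.4
```

>>> jog_arm:
  increments:
    - [-0.08,0.04,0.02,0]

```text
clock: 10.5
position: [919.0, 469.3, 390.7]
ee_rot: [-0.007, 0.955, 0.01, 0.298]
contact_force: [0.6, 1.2, 0.4]
gripper_width: 55.7
```

>>> jog_arm:
  increments:
    - [-0.08,0.04,0.02,0]

```text
clock: 10.62
position: [932.1, 474.6, 387.9]
ee_rot: [-0.009, 0.949, 0.017, 0.315]
contact_force: [-0.1, -0.6, 0.3]
gripper_width: 55.3
```

```bash
python3 st.py
```

```text
10.625 q [ 0.712  1.086  1.407  0.377 -1.369 -2.24 ] p [932.1 474.6 387.9] F [-0.1 -0.6  0.3] w 55.3
[[-0.801, -0.029, 0.597], [-0.007, 0.999, 0.039], [-0.598, 0.027, -0.801]] tilt 36.78 az 0.065
```

>>> jog_arm:
  increments:
    - [-0.085,0.035,0.015,0]

```text
clock: 10.75
position: [943.7, 476.9, 389.5]
ee_rot: [-0.013, 0.943, 0.025, 0.331]
contact_force: [0.1, -0.7, -0.4]
gripper_width: 55.5
```

>>> jog_arm:
  increments:
    - [-0.085,0.035,0.015,0]

```text
clock: 10.88
position: [953.9, 478.6, 395.3]
ee_rot: [-0.015, 0.937, 0.033, 0.348]
contact_force: [0.2, -0.2, -0.3]
gripper_width: 55.3
```

>>> jog_arm:
  increments:
    - [-0.085,0.035,0.015,0]

```text
clock: 11.0
position: [962.5, 480.8, 402.7]
ee_rot: [-0.018, 0.93, 0.04, 0.365]
contact_force: [0.1, 0.4, -0.4]
gripper_width: 55.9
```

```bash
python3 st.py
```

```text
11.0 q [ 0.698  1.095  1.407  0.4   -1.24  -2.235] p [962.5 480.8 402.7] F [ 0.1  0.4 -0.4] w 55.9
[[-0.733, -0.063, 0.678], [-0.004, 0.996, 0.088], [-0.681, 0.062, -0.73]] tilt 43.11 az 0.13
```

>>> jog_arm:
  increments:
    - [-0.09,0.025,0.015,0]

```text
clock: 11.12
position: [971.9, 477.4, 413.3]
ee_rot: [-0.021, 0.923, 0.048, 0.381]
contact_force: [-0.0, 0.6, -0.2]
gripper_width: 55.5
```

```bash
python3 st.py; python3 -W ignore - <<'E'
from h import *
from ev import *
s=read_state(); Rt=R.from_quat(s['ee_rot']); M=Rt.as_matrix(); t=M[:,2]
phi=np.arctan2(-M[2,1],-M[2,0]); print('spin deg',np.degrees(phi)) 
ph=-np.degrees(np.arctan2(M[2,1],-M[2,0]))
Rn=Rt*R.from_euler('z',ph,degrees=True); print(ph,Rn.as_matrix().round(3).tolist())
q=s['joints'][:5].copy()
full=[s['position'],(700,200,420),(480,-250,350),(414,-200,200),(414,-150,100)]+pts[::-1][3:]+pts[1:]
P0=s['position']
for a,b in zip(full[:-1],full[1:]):
    m,w,Q=trace([a,b],t,q)
    if m is None: print('FAIL',w,np.round(q,2)); break
    q=Q[-1]; 
    F6=None
    r=least_squares(err,np.r_[q,0 if F6 is None else F6],args=(np.array(b,float),Rn)); 
    print(np.round(b,0),m.round(2),r.x.round(2))
E
```

```text
11.125 q [ 0.689  1.092  1.406  0.403 -1.202 -2.227] p [971.9 477.4 413.3] F [-0.   0.6 -0.2] w 55.5
[[-0.708, -0.075, 0.702], [-0.002, 0.995, 0.104], [-0.706, 0.073, -0.705]] tilt 45.2 az 0.147
spin deg -5.869326266712018
-5.869326266712018 [[-0.697, -0.147, 0.702], [-0.103, 0.989, 0.104], [-0.71, 0.0, -0.705]]
[700 200 420] [2.45 0.99 0.06 1.34 0.29] [ 0.56  0.17 -0.3   0.71 -0.45 -2.52]
[ 480 -250  350] [2.58 1.12 0.57 1.34 0.18] [-0.44 -0.03 -0.24 -0.61 -0.76 -0.66]
[ 414 -200  200] [2.63 1.17 0.54 2.22 0.41] [-0.51  0.01 -0.53 -0.94 -0.57 -0.21]
[ 414 -150  100] [2.55 1.22 0.44 1.77 0.34] [-0.59  0.2  -0.63 -1.39 -0.5   0.36]
[ 414 -130   95] [2.55 1.41 0.41 1.71 0.32] [-0.56  0.2  -0.66 -1.45 -0.48  0.4 ]
[420 120  95] [2.58 1.35 0.13 0.65 0.14] [-0.18  0.2  -0.94 -2.51 -0.4   1.21]
[495. 148.  66.] [2.96 1.41 0.13 0.39 0.24] [-0.1   0.39 -0.88 -2.77 -0.5   1.42]
[606. 148.  64.] [3.04 1.59 0.19 0.39 0.12] [-0.05  0.47 -0.56 -2.61 -0.27  1.2 ]
[606. 148.  49.] [3.08 1.55 0.47 0.47 0.12] [-0.06  0.51 -0.6  -2.69 -0.34  1.29]
[606. 148.  64.] [3.08 1.55 0.47 0.47 0.12] [-0.05  0.47 -0.56 -2.61 -0.27  1.2 ]
[495. 148.  66.] [3.04 1.59 0.19 0.39 0.12] [-0.1   0.39 -0.88 -2.77 -0.5   1.42]
[420 120  95] [2.96 1.41 0.13 0.39 0.24] [-0.18  0.2  -0.94 -2.51 -0.4   1.21]
[ 414 -130   95] [2.58 1.35 0.13 0.65 0.14] [-0.56  0.2  -0.66 -1.45 -0.48  0.4 ]
[ 430 -165  112] [2.58 1.4  0.41 1.71 0.32] [-0.56  0.19 -0.58 -1.31 -0.5   0.24]
[ 607. -172.  118.] [2.58 1.4  0.48 1.85 0.19] [-0.29  0.37 -0.29 -1.08 -0.35 -0.19]
[ 607. -172.  112.] [2.84 1.58 0.78 2.05 0.19] [-0.3   0.38 -0.29 -1.11 -0.35 -0.16]
```

```bash
cat > rows.py <<'E'
import sys; from h import *
# usage: rows.py x,y,z,n x,y,z,n ... [spin=deg]
s=read_state(); Rt=R.from_quat(s['ee_rot']); p=s['position']; o=[]; a=p.copy(); spin=0
A=[w for w in sys.argv[1:] if '=' not in w]
for w in sys.argv[1:]:
    if w.startswith('spin='): spin=float(w[5:])
N=sum(int(w.split(',')[3]) for w in A)
for w in A:
    *b,n=[float(v) for v in w.split(',')]; b=np.array(b); n=int(n)
    for k in range(1,n+1): o.append(a+(b-a)*k/n)
    print('step mm',np.linalg.norm(b-a)/n); a=b
print([[*(Rt.inv().apply(v-p)/1000).round(4).tolist(),round(spin*min(1,(i+1)/max(1,N-2)),1)] for i,v in enumerate(o)])
E
python3 rows.py 700,200,420,7 634,65,400,3 spin=-5.9
```

```text
step mm 55.505219197245886
step mm 50.531618264651335
[[0.0269, -0.0364, -0.0321, -0.7], [0.0538, -0.0729, -0.0641, -1.5], [0.0807, -0.1093, -0.0962, -2.2], [0.1076, -0.1458, -0.1283, -3.0], [0.1346, -0.1822, -0.1604, -3.7], [0.1615, -0.2187, -0.1924, -4.4], [0.1884, -0.2551, -0.2245, -5.2], [0.2087, -0.2987, -0.2399, -5.9], [0.2291, -0.3423, -0.2554, -5.9], [0.2495, -0.3859, -0.2708, -5.9]]
```

>>> jog_arm:
  increments:
    - [0.027,-0.036,-0.032,-0.7]
    - [0.054,-0.073,-0.064,-1.5]
    - [0.081,-0.109,-0.096,-2.2]
    - [0.108,-0.146,-0.128,-3]
    - [0.135,-0.182,-0.16,-3.7]
    - [0.162,-0.219,-0.192,-4.4]
    - [0.188,-0.255,-0.225,-5.2]
    - [0.209,-0.299,-0.24,-5.9]
    - [0.229,-0.342,-0.255,-5.9]
    - [0.25,-0.386,-0.271,-5.9]
  hand: 0.3

```text
clock: 12.38
position: [635.0, 70.0, 401.3]
ee_rot: [-0.069, 0.92, 0.028, 0.384]
contact_force: [1.0, -0.6, 0.3]
gripper_width: 55.3
```

```bash
python3 st.py; python3 rows.py 480,-230,340,6 420,-190,200,3 414,-175,160,1
```

```text
12.375 q [ 0.406  0.013 -0.484  0.556 -0.35  -2.282] p [635.   70.  401.3] F [ 1.  -0.6  0.3] w 55.3
[[-0.696, -0.148, 0.703], [-0.105, 0.989, 0.105], [-0.711, -0.0, -0.704]] tilt 45.28 az 0.148
step mm 57.206352249795906
step mm 52.4933858267454
step mm 43.139309220245984
[[0.0305, -0.0456, -0.0162, 0.0], [0.0609, -0.0912, -0.0325, 0.0], [0.0914, -0.1368, -0.0487, 0.0], [0.1219, -0.1825, -0.0649, 0.0], [0.1523, -0.2281, -0.0812, 0.0], [0.1828, -0.2737, -0.0974, 0.0], [0.2285, -0.2575, -0.0772, 0.0], [0.2742, -0.2414, -0.057, 0], [0.3199, -0.2252, -0.0368, 0], [0.3509, -0.2094, -0.0113, 0]]
```

>>> jog_arm:
  increments:
    - [0.03,-0.046,-0.016,0]
    - [0.061,-0.091,-0.032,0]
    - [0.091,-0.137,-0.049,0]
    - [0.122,-0.182,-0.065,0]
    - [0.152,-0.228,-0.081,0]
    - [0.183,-0.274,-0.097,0]
    - [0.228,-0.257,-0.077,0]
    - [0.274,-0.241,-0.057,0]
    - [0.32,-0.225,-0.037,0]
    - [0.351,-0.209,-0.011,0]

```text
clock: 13.62
position: [413.3, -173.7, 159.1]
ee_rot: [-0.069, 0.92, 0.028, 0.384]
contact_force: [0.6, -0.3, 0.4]
gripper_width: 55.5
```

```bash
python3 st.py; python3 rows.py 414,-145,98,2 414,120,98,5 440,140,90,1
```

```text
13.625 q [-0.507  0.065 -0.582 -1.099 -0.508 -0.031] p [ 413.3 -173.7  159.1] F [ 0.6 -0.3  0.4] w 55.5
[[-0.695, -0.148, 0.704], [-0.105, 0.989, 0.104], [-0.711, -0.002, -0.703]] tilt 45.34 az 0.147
step mm 33.77658776030123
step mm 53.0
step mm 33.76388603226827
[[0.02, 0.0142, 0.0232, 0.0], [0.04, 0.0284, 0.0465, 0.0], [0.0344, 0.0808, 0.052, 0.0], [0.0288, 0.1332, 0.0576, 0.0], [0.0232, 0.1856, 0.0631, 0.0], [0.0176, 0.238, 0.0686, 0], [0.012, 0.2904, 0.0742, 0], [-0.0025, 0.3064, 0.1002, 0]]
```

>>> jog_arm:
  increments:
    - [0.02,0.014,0.023,0]
    - [0.04,0.028,0.046,0]
    - [0.034,0.081,0.052,0]
    - [0.029,0.133,0.058,0]
    - [0.023,0.186,0.063,0]
    - [0.018,0.238,0.069,0]
    - [0.012,0.29,0.074,0]
    - [-0.002,0.306,0.1,0]
    - [-0.002,0.306,0.1,0]

```text
clock: 14.75
position: [440.1, 140.5, 89.2]
ee_rot: [-0.069, 0.92, 0.028, 0.384]
contact_force: [-1.3, 0.1, 0.6]
gripper_width: 55.2
```

```bash
python3 st.py
python3 - <<'E'
from h import *
cv2.imwrite('pics/w2.png',get_image('wrist')[:,:,::-1])
E
```

```text
14.75 q [-0.134  0.258 -0.95  -2.67  -0.451  1.342] p [440.1 140.5  89.2] F [-1.3  0.1  0.6] w 55.2
[[-0.696, -0.149, 0.703], [-0.105, 0.989, 0.105], [-0.711, -0.001, -0.704]] tilt 45.28 az 0.149
```

View pics/w2.png

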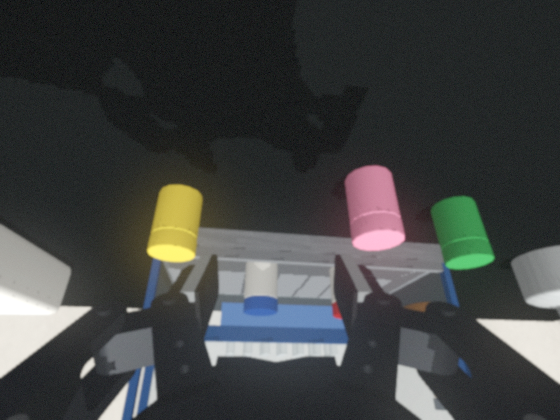

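```bash
cat >> h.py <<'E'
def wray(s,u,v):
    c=calibration('wrist'); H=c['hand_eye']; Rt=R.from_quat(s['ee_rot'])
    d=np.array([(u-c['cx'])/c['fx'],-(v-c['cy'])/c['fy'],-1.])
    return s['position']+Rt.apply(H[:3,3]), Rt.apply(H[:3,:3]@d)
E
python3 - <<'E'
from h import *
s=read_state(); im=cv2.imread('pics/w2.png'); hsv=cv2.cvtColor(im,cv2.COLOR_BGR2HSV)
m=cv2.inRange(hsv,(108,150,60),(125,255,255)); m[:,:235]=0;m[:,285:]=0;m[:293]=0;m[320:]=0
ys,xs=np.nonzero(m); 
for r in range(293,318,3):
    c=np.nonzero(m[r])[0]; print(r,c.min() if len(c) else None,c.max() if len(c) else None)
for u,v in [(261,283),(246,283),(277,283)]:
    p,d=wray(s,u,v); k=(590-p[0])/d[0]; print('front x590',(p+k*d).round(1))
p,d=wray(s,261.5,313)
for z in (68,): k=(z-p[2])/d[2]; print('captop front edge z68?',(p+k*d).round(1),p.round(0))
for n,(u,v) in dict(yel=(173,257),pink=(378,246)).items():
    p,d=wray(s,u,v); k=(48-p[2])/d[2]; print(n,(p+k*d).round(1))
E
python3 -c "
import cv2
a=cv2.imread('pics/w2.png')[215:345,140:460]; cv2.imwrite('pics/w2c.png',cv2.resize(a,None,fx=2.5,fy=2.5,interpolation=cv2.INTER_CUBIC))"
```

```text
293 None None
296 None None
299 None None
302 252 261
305 None None
308 250 267
311 245 274
314 255 261
317 None None
front x590 [590.  149.7  44.6]
front x590 [590.  135.9  45.2]
front x590 [590.  164.7  43.9]
captop front edge z68? [607.6 152.7  68. ] [303. 120. 128.]
yel [523.7  79.7  48. ]
pink [482.3 214.4  48. ]
```

View pics/w2c.png

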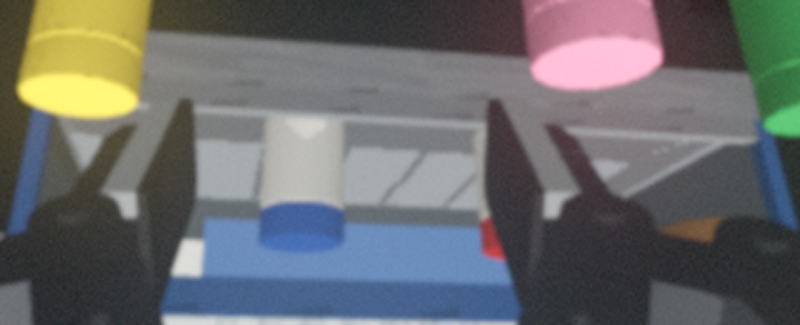

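```bash
python3 rows.py 520,147,74,2 560,149,60,2 606,150,58,3 606,150,50,2
```

```text
step mm 41.05856028309226
step mm 21.213203435596427
step mm 15.351438586225939
step mm 4.0
[[-0.0229, -0.0027, 0.034, 0.0], [-0.0458, -0.0055, 0.0679, 0.0], [-0.0549, -0.0075, 0.087, 0.0], [-0.0639, -0.0095, 0.1061, 0.0], [-0.0742, -0.0115, 0.1174, 0.0], [-0.0844, -0.0134, 0.1286, 0.0], [-0.0946, -0.0154, 0.1399, 0], [-0.0918, -0.0154, 0.1427, 0], [-0.0889, -0.0154, 0.1455, 0]]
```

>>> jog_arm:
  increments:
    - [-0.023,-0.003,0.034,0]
    - [-0.046,-0.006,0.068,0]
    - [-0.055,-0.0075,0.087,0]
    - [-0.064,-0.0095,0.106,0]
    - [-0.074,-0.0115,0.1175,0]
    - [-0.0845,-0.0135,0.1285,0]
    - [-0.0945,-0.0155,0.14,0]
    - [-0.0945,-0.0155,0.14,0]

```text
clock: 15.8
position: [606.0, 149.7, 58.0]
ee_rot: [-0.071, 0.92, 0.028, 0.384]
contact_force: [-0.9, -0.5, 0.6]
gripper_width: 55.6
```

```bash
python3 st.py
python3 - <<'E'
from h import *
cv2.imwrite('pics/w3.png',get_image('wrist')[:,:,::-1])
cv2.imwrite('pics/s3.png',get_image('scene')[150:390,150:400,::-1].repeat(2,0).repeat(2,1))
E
python3 rows.py 606,150,50,2
```

```text
15.8 q [-0.052  0.484 -0.58  -2.652 -0.307  1.247] p [606.  149.7  58. ] F [-0.9 -0.5  0.6] w 55.6
[[-0.695, -0.151, 0.703], [-0.108, 0.988, 0.106], [-0.711, -0.002, -0.703]] tilt 45.29 az 0.15
step mm 3.8336287053840477
[[0.0022, 0.0, 0.0031, 0], [0.0044, 0.0001, 0.0063, 0]]
```

View pics/w3.png

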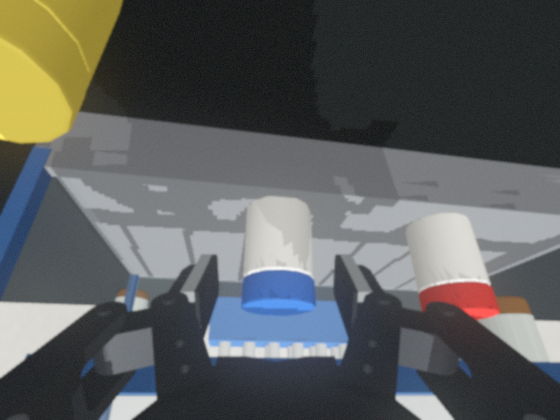

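View pics/s3.png

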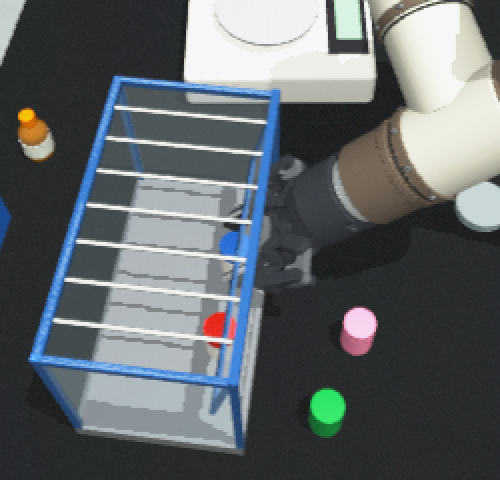

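Run:
```python
from h import *
s=read_state(); im=cv2.imread('pics/w3.png')
cv2.imwrite('pics/w3c.png',cv2.resize(im[180:330,220:340],None,fx=4,fy=4,interpolation=cv2.INTER_CUBIC))
for u,v,z in [(279,312,68),(279,308,68),(279,300,68),(279,197,20),(279,199,20)]:
    p,d=wray(s,u,v); k=(z-p[2])/d[2]; print((u,v,z),(p+k*d).round(1),p.round(0))
for u in (244,314):
    p,d=wray(s,u,250); k=(600-p[0])/d[0]; print(u,(p+k*d).round(1))
# predicted pixels of pot
def wp(X):
    c=calibration('wrist');H=c['hand_eye'];Rt=R.from_quat(s['ee_rot'])
    q=H[:3,:3].T@(Rt.inv().apply(np.array(X)-s['position'])-H[:3,3]); return (c['cx']+c['fx']*q[0]/-q[2],c['cy']-c['fy']*q[1]/-q[2])
for x0 in (596,601,606):
    print(x0,[np.round(wp(X),0).tolist() for X in [(x0-16,148,20),(x0-16,150,68),(x0+16,150,68),(x0,134,44),(x0,166,44)]])
```

```text
(279, 312, 68) [608.6 152.1  68. ] [468. 129.  97.]
(279, 308, 68) [600.7 150.9  68. ] [468. 129.  97.]
(279, 300, 68) [587.  148.6  68. ] [468. 129.  97.]
(279, 197, 20) [591.1 149.4  20. ] [468. 129.  97.]
(279, 199, 20) [592.8 149.7  20. ] [468. 129.  97.]
244 [600.  135.1  43.5]
314 [600.  167.1  41.5]
596 [[280.0, 183.0], [286.0, 296.0], [273.0, 313.0], [242.0, 247.0], [314.0, 252.0]]
601 [[278.0, 190.0], [283.0, 299.0], [271.0, 316.0], [241.0, 252.0], [311.0, 256.0]]
606 [[276.0, 196.0], [281.0, 302.0], [270.0, 318.0], [241.0, 256.0], [309.0, 260.0]]
```

View pics/w3c.png

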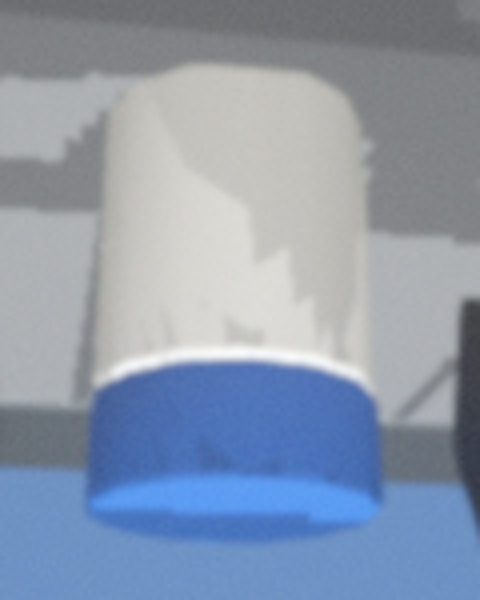

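>>> jog_arm:
  increments:
    - [0.002,0,0.003,0]
    - [0.0045,0,0.006,0]
    - [0.0045,0,0.006,0]

```text
clock: 16.27
position: [604.7, 149.8, 48.9]
ee_rot: [-0.07, 0.921, 0.028, 0.382]
contact_force: [0.4, -0.3, -1.7]
gripper_width: 55.4
```

>>> jog_arm:
  increments:
    - [0,0,0,0]
    - [0,0,0,0]
    - [0,0,0,0]
    - [0,0,0,0]
    - [0,0,0,0]
  hand: -1

```text
clock: 16.9
position: [604.7, 149.8, 49.0]
ee_rot: [-0.07, 0.921, 0.028, 0.382]
contact_force: [0.0, 0.9, -0.8]
gripper_width: 30.2
```

```bash
python3 st.py; python3 rows.py 606,150,63,3 520,147,66,6
```

```text
16.9 q [-0.058  0.504 -0.598 -2.686 -0.338  1.288] p [604.7 149.8  49. ] F [ 0.   0.9 -0.8] w 30.2
[[-0.698, -0.151, 0.7], [-0.108, 0.989, 0.106], [-0.707, -0.002, -0.707]] tilt 45.03 az 0.15
step mm 4.691789844659067
step mm 14.350764594419507
[[-0.0036, -0.0, -0.003, 0.0], [-0.0072, -0.0, -0.006, 0.0], [-0.0108, -0.0, -0.009, 0.0], [-0.0011, 0.0016, -0.0194, 0.0], [0.0086, 0.0033, -0.0298, 0.0], [0.0183, 0.005, -0.0403, 0.0], [0.028, 0.0066, -0.0507, 0], [0.0377, 0.0083, -0.0611, 0], [0.0474, 0.01, -0.0716, 0]]
```

>>> jog_arm:
  increments:
    - [-0.0036,0,-0.003,0]
    - [-0.0072,0,-0.006,0]
    - [-0.0108,0,-0.009,0]
    - [-0.0108,0,-0.009,0]

```text
clock: 17.4
position: [607.1, 150.2, 64.7]
ee_rot: [-0.071, 0.92, 0.028, 0.384]
contact_force: [-1.0, 0.1, -0.4]
gripper_width: 30.9
```

```bash
python3 st.py
python3 - <<'E'
from h import *
cv2.imwrite('pics/w4.png',get_image('wrist')[:,:,::-1])
E
python3 rows.py 520,147,65,6
```

```text
17.4 q [-0.042  0.468 -0.556 -2.607 -0.269  1.192] p [607.1 150.2  64.7] F [-1.   0.1 -0.4] w 30.9
[[-0.696, -0.151, 0.702], [-0.108, 0.988, 0.106], [-0.71, -0.002, -0.704]] tilt 45.25 az 0.15
step mm 14.458247533631022
[[0.01, 0.0017, -0.0103, 0.0], [0.02, 0.0033, -0.0206, 0.0], [0.0301, 0.005, -0.0309, 0.0], [0.0401, 0.0066, -0.0411, 0], [0.0501, 0.0083, -0.0514, 0], [0.0601, 0.01, -0.0617, 0]]
```

View pics/w4.png

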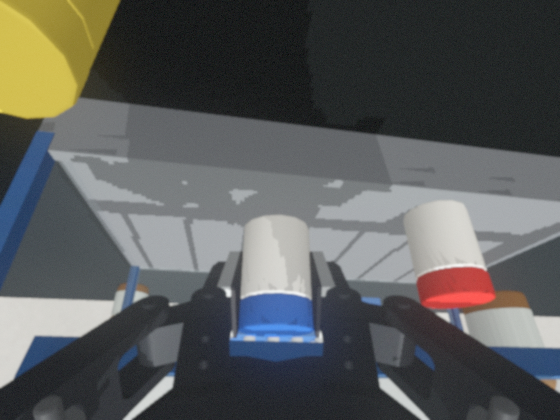

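>>> jog_arm:
  increments:
    - [0.01,0.0017,-0.0103,0]
    - [0.02,0.0033,-0.0206,0]
    - [0.03,0.005,-0.031,0]
    - [0.04,0.0066,-0.041,0]
    - [0.05,0.0083,-0.0515,0]
    - [0.06,0.01,-0.0617,0]
    - [0.06,0.01,-0.0617,0]

```text
clock: 18.32
position: [519.6, 147.0, 65.1]
ee_rot: [-0.07, 0.921, 0.028, 0.383]
contact_force: [1.3, -0.2, -1.1]
gripper_width: 30.7
```

```bash
python3 st.py
python3 - <<'E'
from h import *
cv2.imwrite('pics/w5.png',get_image('wrist')[:,:,::-1])
E
python3 rows.py 440,140,98,3 414,115,98,1 414,-145,98,6
```

```text
18.325 q [-0.093  0.403 -0.81  -2.736 -0.448  1.377] p [519.6 147.   65.1] F [ 1.3 -0.2 -1.1] w 30.7
[[-0.697, -0.151, 0.701], [-0.108, 0.989, 0.106], [-0.709, -0.002, -0.705]] tilt 45.17 az 0.15
step mm 29.097638345910884
step mm 36.069377593742864
step mm 43.333333333333336
[[0.0113, 0.0018, -0.0268, 0.0], [0.0226, 0.0035, -0.0535, 0.0], [0.0338, 0.0053, -0.0803, 0.0], [0.0546, -0.0155, -0.1012, 0.0], [0.0593, -0.0584, -0.1058, 0.0], [0.0639, -0.1012, -0.1104, 0.0], [0.0686, -0.1441, -0.115, 0.0], [0.0732, -0.1869, -0.1195, 0], [0.0779, -0.2297, -0.1241, 0], [0.0825, -0.2726, -0.1287, 0]]
```

View pics/w5.png

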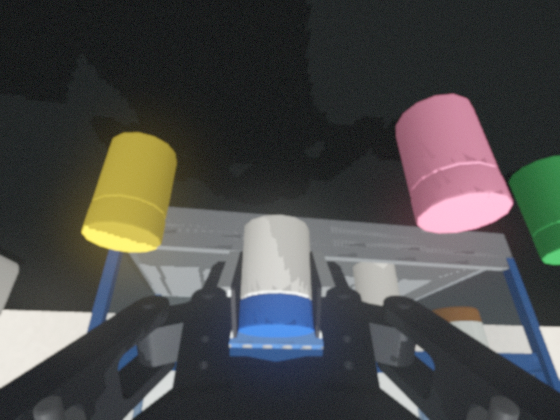

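>>> jog_arm:
  increments:
    - [0.011,0.002,-0.027,0]
    - [0.0225,0.0035,-0.0535,0]
    - [0.034,0.005,-0.08,0]
    - [0.0545,-0.0155,-0.101,0]
    - [0.059,-0.058,-0.106,0]
    - [0.064,-0.101,-0.11,0]
    - [0.0685,-0.144,-0.115,0]
    - [0.073,-0.187,-0.1195,0]
    - [0.078,-0.23,-0.124,0]
    - [0.0825,-0.2725,-0.1285,0]

```text
clock: 19.62
position: [415.2, -146.7, 98.7]
ee_rot: [-0.07, 0.92, 0.028, 0.385]
contact_force: [1.1, 0.4, -1.4]
gripper_width: 30.4
```

```bash
python3 st.py; python3 rows.py 425,-160,130,2 607,-171.5,128,6
```

```text
19.625 q [-0.586  0.2   -0.634 -1.403 -0.505  0.378] p [ 415.2 -146.7   98.7] F [ 1.1  0.4 -1.4] w 30.4
[[-0.694, -0.151, 0.704], [-0.108, 0.989, 0.106], [-0.712, -0.002, -0.703]] tilt 45.37 az 0.149
step mm 17.691444036187253
step mm 30.395654842976047
[[-0.0138, -0.0073, -0.0083, 0.0], [-0.0276, -0.0147, -0.0165, 0.0], [-0.0483, -0.0211, 0.0049, 0.0], [-0.0689, -0.0276, 0.0262, 0.0], [-0.0895, -0.0341, 0.0476, 0.0], [-0.1101, -0.0405, 0.069, 0], [-0.1307, -0.047, 0.0904, 0], [-0.1513, -0.0535, 0.1118, 0]]
```

>>> jog_arm:
  increments:
    - [-0.014,-0.007,-0.008,0]
    - [-0.0275,-0.0145,-0.0165,0]
    - [-0.048,-0.021,0.005,0]
    - [-0.069,-0.0275,0.026,0]
    - [-0.0895,-0.034,0.0475,0]
    - [-0.11,-0.0405,0.069,0]
    - [-0.1305,-0.047,0.0905,0]
    - [-0.151,-0.0535,0.112,0]
    - [-0.151,-0.0535,0.112,0]

```text
clock: 20.75
position: [609.5, -171.0, 127.8]
ee_rot: [-0.071, 0.92, 0.028, 0.385]
contact_force: [-0.1, 0.9, -1.1]
gripper_width: 30.2
```

```bash
python3 st.py
python3 - <<'E'
from h import *
cv2.imwrite('pics/s6.png',cv2.resize(get_image('scene')[100:370,150:400,::-1],None,fx=2,fy=2,interpolation=cv2.INTER_CUBIC))
cv2.imwrite('pics/w6.png',get_image('wrist')[:,:,::-1])
E
python3 rows.py 607,-171.5,109,1
```

```text
20.75 q [-0.281  0.359 -0.288 -1.053 -0.35  -0.23 ] p [ 609.5 -171.   127.8] F [-0.1  0.9 -1.1] w 30.2
[[-0.693, -0.152, 0.705], [-0.109, 0.988, 0.107], [-0.713, -0.002, -0.701]] tilt 45.46 az 0.151
step mm 18.34794599077652
[[0.0132, -0.0004, 0.0128, 0]]
```

View pics/s6.png

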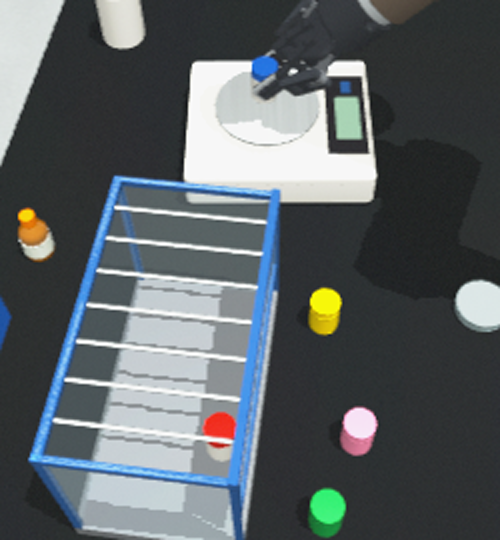

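View pics/w6.png

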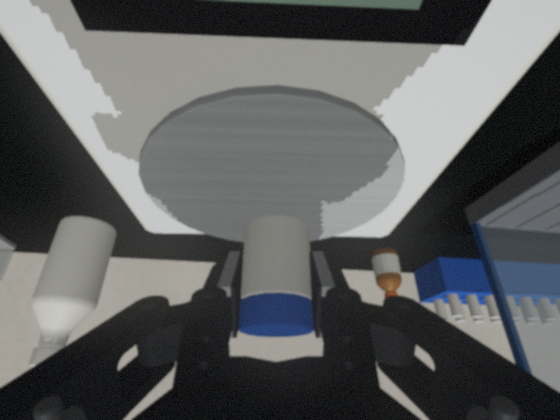

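>>> jog_arm:
  increments:
    - [0.004,0,0.004,0]
    - [0.0075,0,0.007,0]
    - [0.0105,0,0.01,0]
    - [0.0112,0,0.0107,0]
    - [0.0112,0,0.0107,0]

```text
clock: 21.48
position: [606.8, -171.3, 111.8]
ee_rot: [-0.07, 0.92, 0.028, 0.384]
contact_force: [0.0, 0.5, 0.2]
gripper_width: 30.2
```

```bash
python3 st.py;python3 st.py
```

```text
21.475 q [-0.304  0.383 -0.291 -1.122 -0.354 -0.142] p [ 606.8 -171.3  111.8] F [0.  0.5 0.2] w 30.2
[[-0.694, -0.151, 0.703], [-0.107, 0.989, 0.106], [-0.711, -0.001, -0.703]] tilt 45.36 az 0.15
21.475 q [-0.304  0.383 -0.291 -1.122 -0.354 -0.142] p [ 606.8 -171.3  111.8] F [0.  0.5 0.2] w 30.2
[[-0.694, -0.151, 0.703], [-0.107, 0.989, 0.106], [-0.711, -0.001, -0.703]] tilt 45.36 az 0.15
```

>>> jog_arm:
  increments:
    - [0.0005,0,0.0005,0]
    - [0.001,0,0.001,0]
    - [0.0014,0,0.0014,0]
    - [0.0014,0,0.0014,0]

```text
clock: 21.98
position: [606.8, -171.3, 109.7]
ee_rot: [-0.07, 0.92, 0.029, 0.384]
contact_force: [0.1, -0.6, -0.1]
gripper_width: 30.5
```

```bash
python3 st.py
python3 - <<'E'
from h import *
cv2.imwrite('pics/w7.png',cv2.resize(get_image('wrist')[60:345,120:430,::-1],None,fx=2.2,fy=2,interpolation=cv2.INTER_CUBIC))
E
```

```text
21.975 q [-0.307  0.386 -0.291 -1.131 -0.354 -0.131] p [ 606.8 -171.3  109.7] F [ 0.1 -0.6 -0.1] w 30.5
[[-0.695, -0.151, 0.703], [-0.107, 0.989, 0.106], [-0.711, -0.001, -0.703]] tilt 45.35 az 0.15
```

View pics/w7.png

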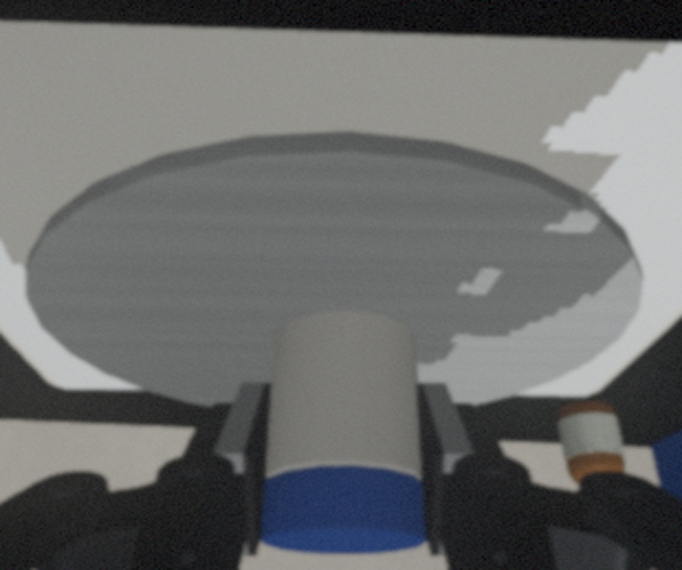

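Run:
```python
from h import *
s=read_state()
c=lambda u,v:(u/2.2+120,v/2+60)
for n,q in dict(potfront=(345,312),near=(345,150),L=(27,270),Rr=(640,262),far1=(210,405),far2=(470,405)).items():
    p,d=wray(s,*c(*q)); k=(80-p[2])/d[2]; print(n,(p+k*d).round(1))
```

```text
potfront [ 597.4 -172.    80. ]
near [ 544.3 -180.3   80. ]
L [ 588.4 -233.4   80. ]
Rr [ 568.  -122.2   80. ]
far1 [ 665.5 -200.8   80. ]
far2 [ 653.8 -126.8   80. ]
```

>>> jog_arm:
  increments:
    - [0.0004,0,0.0004,0]
    - [0.0007,0,0.0007,0]
    - [0.0007,0,0.0007,0]

```text
clock: 22.4
position: [606.9, -171.3, 108.9]
ee_rot: [-0.07, 0.92, 0.029, 0.385]
contact_force: [-1.9, -1.2, -0.3]
gripper_width: 30.1
```

>>> jog_arm:
  increments:
    - [0.0004,0,0.0004,0]
    - [0.0007,0,0.0007,0]
    - [0.0007,0,0.0007,0]

```text
clock: 22.78
position: [607.0, -171.3, 108.9]
ee_rot: [-0.07, 0.92, 0.029, 0.385]
contact_force: [-3.6, 0.8, 5.8]
gripper_width: 30.7
```

>>> jog_arm:
  increments:
    - [-0.0003,0,-0.0003,0]
    - [-0.0003,0,-0.0003,0]
    - [-0.0003,0,-0.0003,0]
    - [-0.0003,0,-0.0003,0]
    - [-0.0003,0,-0.0003,0]
  hand: 0.4

```text
clock: 23.4
position: [607.0, -171.3, 109.1]
ee_rot: [-0.07, 0.92, 0.029, 0.385]
contact_force: [0.3, -0.8, -0.1]
gripper_width: 59.8
```

```bash
python3 st.py
python3 - <<'E'
from h import *
cv2.imwrite('pics/w8.png',get_image('wrist')[:,:,::-1])
E
python3 rows.py 560,-178,150,5 470,-200,200,3
```

```text
23.4 q [-0.309  0.388 -0.29  -1.137 -0.356 -0.122] p [ 607.  -171.3  109.1] F [ 0.3 -0.8 -0.1] w 59.8
[[-0.693, -0.151, 0.704], [-0.107, 0.988, 0.107], [-0.712, -0.002, -0.702]] tilt 45.43 az 0.15
step mm 12.51688922284367
step mm 35.09352583533828
[[0.0008, 0.0001, -0.0125, 0.0], [0.0017, 0.0002, -0.025, 0.0], [0.0025, 0.0002, -0.0375, 0.0], [0.0034, 0.0003, -0.05, 0.0], [0.0042, 0.0004, -0.0624, 0.0], [0.0139, -0.0023, -0.0961, 0], [0.0236, -0.0051, -0.1297, 0], [0.0334, -0.0078, -0.1633, 0]]
```

View pics/w8.png

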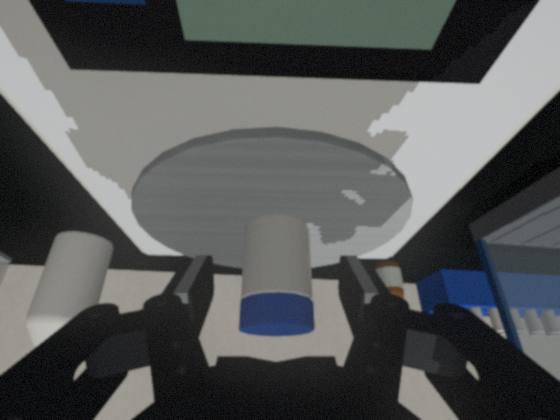

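Pot stands free between the opened fingers; withdraw straight back along the fingers.

>>> jog_arm:
  increments:
    - [0.0005,0,-0.0125,0]
    - [0.0005,0,-0.025,0]
    - [0.001,0,-0.0375,0]
    - [0.001,0,-0.05,0]
    - [0.002,0,-0.065,0]
    - [0.01,-0.002,-0.096,0]
    - [0.02,-0.005,-0.13,0]
    - [0.03,-0.008,-0.163,0]
    - [0.03,-0.008,-0.163,0]

```text
clock: 24.58
position: [471.1, -200.3, 204.1]
ee_rot: [-0.07, 0.919, 0.027, 0.386]
contact_force: [-0.1, 0.8, 0.5]
gripper_width: 59.8
```

```bash
python3 st.py
python3 - <<'E'
from h import *
cv2.imwrite('pics/s9.png',cv2.resize(get_image('scene')[100:390,150:400,::-1],None,fx=2,fy=2,interpolation=cv2.INTER_CUBIC))
cv2.imwrite('pics/t9.png',cv2.resize(get_image('top')[130:300,120:420,::-1],None,fx=2.6,fy=2.6,interpolation=cv2.INTER_CUBIC))
cv2.imwrite('pics/w9.png',get_image('wrist')[:,:,::-1])
E
```

```text
24.575 q [-0.422  0.078 -0.455 -0.913 -0.508 -0.298] p [ 471.1 -200.3  204.1] F [-0.1  0.8  0.5] w 59.8
[[-0.692, -0.15, 0.707], [-0.108, 0.989, 0.104], [-0.714, -0.004, -0.7]] tilt 45.58 az 0.147
```

View pics/s9.png

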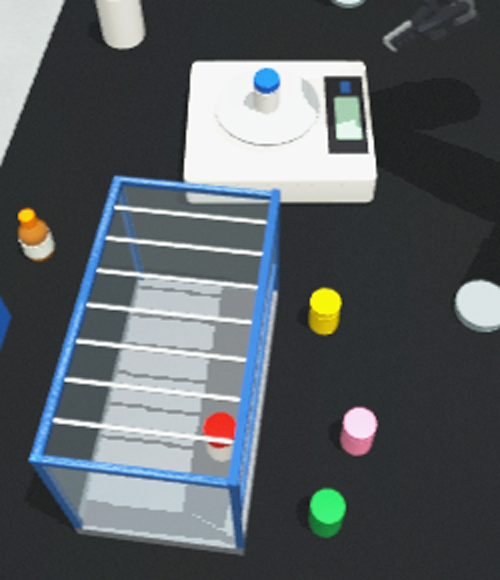

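View pics/t9.png

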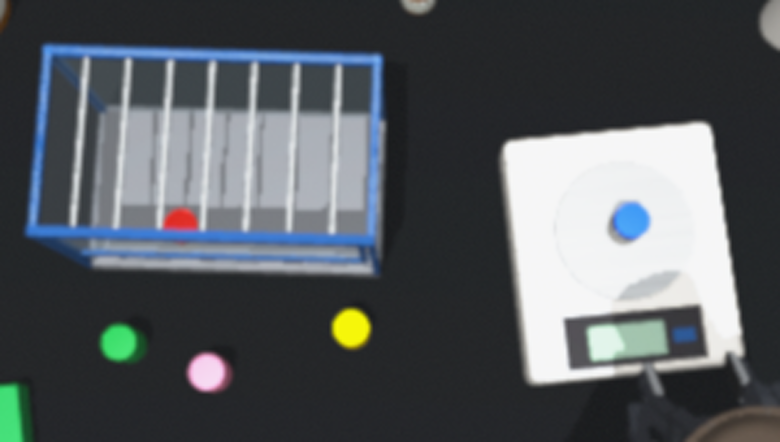

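View pics/w9.png

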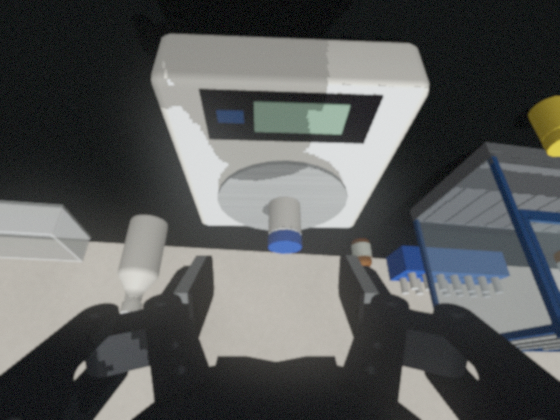

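Run:
```python
from h import *
T=calibration('top');S=calibration('scene')
print('top',onz(T,631/2.6+120-.3,220/2.6+130-.3,128).round(1),'scene',onz(S,266/2+150,80/2+100,128).round(1))
a=get_image('top')[:,:,::-1].astype(int); b=cv2.imread('pics/top0.png').astype(int)
d=np.abs(a-b).max(2)[215:240,130:270]; print('flap/lip zone diff px>60:',(d>60).sum(), np.argwhere(d>60)[:12].tolist())
def red(im):
    h=cv2.cvtColor(im.astype(np.uint8),cv2.COLOR_BGR2HSV);m=cv2.inRange(h,(0,150,120),(6,255,255));m[:200]=0;m[240:]=0;y,x=np.nonzero(m);return x.mean(),y.mean(),len(x)
print(red(a),red(b))
```

```text
top [ 606.9 -169.   128. ] scene [ 608.5 -166.8  128. ]
flap/lip zone diff px>60: 39 [[0, 90], [0, 91], [0, 92], [0, 93], [0, 94], [0, 95], [0, 96], [0, 97], [0, 98], [0, 99], [1, 90], [1, 91]]
(np.float64(189.4655172413793), np.float64(213.70689655172413), 58) (np.float64(189.4655172413793), np.float64(213.70689655172413), 58)
```

```bash
python3 -c "
from bench import *
print(job_done())"
```

```text
the job is handed in; nothing more can be done
None
```

The blue-capped pot is standing upright near the middle of the weighing pan, and I handed the job in at about 25 s of the 48 s allowed.

**How it was done**
- The moves can only turn the hand about its own axis. To get the tilt, I repeatedly commanded poses just beyond the arm's reach, high above the table, until the hand was tilted about 45° and turned about 8° off the dispenser's own direction.
- An earlier 36° tilt was no use. Joint ranges blocked the descent in front of the dispenser, so I fitted the arm's geometry from its measured poses and planned a route that worked.
- The fingers went in past the flap and gripped the pot. I lifted it about 15 mm, drew it out over the lip and carried it round to the balance.
- I lowered the pot until it touched the pan at about 6 N, opened the fingers and backed off along them.

**Last checks**
- **Pot:** the camera images show it upright. Its measured centre is about (607 to 608, -167 to -169) mm, against a pan centre of about (607, -171.5) mm; the two cameras agree within 3 mm.
- **Red-capped pot:** its cap is at exactly the same pixels as before.
- **Flap:** it looks shut. The area around the flap in the top view matches the first picture, except where the blue cap used to be; I did not measure the flap angle directly.
- **Robot:** the hand is clear of everything, and the wrist force was about 1 N, close to the noise.
- **Disagreement:** wrist-camera estimates of the pot's depth differed from the other views by about 5 mm. The force contact, at the expected height of 109 mm, settled it.

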